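# Tip dried tins, load the clamp carrier and lock it

### The job

The dried tins are standing on edge in the blue drying rail: tip each one over onto its base, lid up (a light push does it), and lay every tin in a nest of its own in the clamp carrier. When all the tins are in, push the red handle over its dead point to its stop so that the hold-down bar holds them, then take the red-headed lock pin from its grey rest and put it fully down through the yellow lug into the block below. Leave the other things on the table where they are.

Things in the scene. Friction and masses are not known exactly. Their poses are not given: they have to be found in the camera images.
- tin_a_mid (a point): centre of a closed gold tin (disc 66 mm across, 22 mm high, about 62 g), half-way up its axis; z points out of the lid (up when it lies on its base). Starts on edge on the table, centre 33 mm up, leaning 5 degrees, in a saddle of the rail, base towards the robot; pushed some 20 degrees towards the robot high on its lid it falls onto its base just in front of the rail. May be absent
- tin_b_mid (a point): centre of a closed gold tin (disc 66 mm across, 22 mm high, about 62 g), half-way up its axis; z points out of the lid (up when it lies on its base). Starts on edge on the table, centre 33 mm up, leaning 5 degrees, in a saddle of the rail, base towards the robot; pushed some 20 degrees towards the robot high on its lid it falls onto its base just in front of the rail. May be absent
- tin_c_mid (a point): centre of a closed gold tin (disc 66 mm across, 22 mm high, about 62 g), half-way up its axis; z points out of the lid (up when it lies on its base). Starts on edge on the table, centre 33 mm up, leaning 5 degrees, in a saddle of the rail, base towards the robot; pushed some 20 degrees towards the robot high on its lid it falls onto its base just in front of the rail. May be absent
- tin_a: the same tin; origin at the centre of its base, z axis out of the lid
- tin_b: the same tin; origin at the centre of its base, z axis out of the lid
- tin_c: the same tin; origin at the centre of its base, z axis out of the lid
- drying_rail: fixed blue plastic rail on the table, 262 mm long along its y; +x points away from the robot. Three saddles at y = +95, 0 and -95 mm, each two chocks 6 mm high, 12 mm wide, centred 29.5 mm either side; a back wall 18 mm high and 8 mm thick behind the tins (x = 15 to 23 mm). A tin stands with its disc middle at about x = 0. Origin on the table
- carrier: fixed clamp carrier: plate 8 mm thick, x = -40 to +108 mm, y = -165 to +153 mm in its own frame; +x points away from the robot. Origin at table height in line with the nests. Shaft of the hold-down bar along y at x = 85 mm, 45 mm up. Bearings, clamp cheeks and lock block stay below 58 mm
- nest0 (a point): centre of the floor of nest 0 (8 mm above the table), a square 71 mm wide with 5 mm high blue ribs round it; nests lie 75 mm apart along the carrier's y, so in a nest grip a tin across the carrier's x. Any tin may lie in any nest; axes as the carrier's
- nest1 (a point): centre of the floor of nest 1 (8 mm above the table), a square 71 mm wide with 5 mm high blue ribs round it; nests lie 75 mm apart along the carrier's y, so in a nest grip a tin across the carrier's x. Any tin may lie in any nest; axes as the carrier's
- nest2 (a point): centre of the floor of nest 2 (8 mm above the table), a square 71 mm wide with 5 mm high blue ribs round it; nests lie 75 mm apart along the carrier's y, so in a nest grip a tin across the carrier's x. Any tin may lie in any nest; axes as the carrier's
- hold_bar: hold-down bar on the shaft with three arms, each with a sprung rubber pad (8 mm travel, about 300 N/m), one above each nest, and the yellow lug. Stands up leaning back when open (top 130 mm above the table), lies level with its arms 41 to 49 mm above the table when shut. Origin on the shaft
- handle (a joint): angle of the clamp's red handle: 0 open, leaning 27 degrees towards the robot; 0.47 upright = dead point, where its spring turns over (short of it it swings back open when let go, past it it goes on by itself); 0.942 shut against its stop, leaning 27 degrees away. It moves the hold-down bar; takes about 10 to 15 N, pushed level at the ball
- handle_ball (a point): centre of the red ball (24 mm diameter) at the end of the red handle (grip 18 mm thick below it), 72 mm from the handle's pivot, which lies in the carrier frame at x = 45, y = 125, z = 44 mm; the handle swings in the carrier's x-z plane, away from the robot (+x) when closing. Push the ball from the robot's side at or below its middle
- lock_hole (a point): where the lock pin goes: centre of the hole in the top face of the shut yellow lug, 48 mm above the table; 13 mm square, straight down through the lug (6 mm) and the fixed steel block under it (top 38 mm above the table). Fixed to the carrier; the lug lies here only when the handle is at its stop
- pin_head (a point): lock pin's head, point on its axis 14 mm above the underside of the collar: round red grip 18 mm diameter from 5 to 24 mm above the collar's underside, collar 24 mm diameter and 3 mm thick, steel pin 9 mm diameter reaching 35 mm below the collar's underside. z axis along the pin, up. Starts upright in the rest
- pin_rest: loose heavy block (0.6 kg), 60x60 mm and 40 mm high, grey on a dark foot, with a 13 mm square hole, in which the lock pin hangs upright with its collar on the block's top; origin under its centre
- marker: bystander: white marker pen with a blue cap, 130 mm long, 14 mm thick; leave alone

How it is judged:
By the outcome, as a careful person would: the job done as asked, in the order asked, and still so for the second after the job is handed in, with the robot touching nothing.
Of tin_a, tin_b, tin_c only 2 to 3 are there at a start; the rules pass over those that are not, and their reading is None.
At some moment in a run one of pin_rest may be knocked a few centimetres aside while the robot is not near it.
It also fails if it takes over 210 s, if anything falls off the work surface, if the arm or the gripper's body presses on something with over 40 N, if the wrist force passes 120 N, or if a joint passes its speed limit or range.

### The arm

A 7-joint arm with a two-finger parallel gripper is mounted at the origin on the work surface; the furniture and walls round the work are solid. World frame = base frame: x ahead of the robot, y to its left, z up, the work surface at z = 0. Lengths are in m, angles in rad, forces in N, time in s.
With the tool pointing down it reaches from about 0.425 to 0.925 m from the base axis. Payload 6.8 kg.
Tool frame: the origin (TCP) lies midway between the tips of the shut fingers; the grasp point (between the pads) lies 19 mm behind it; z points along the fingers, y is the direction in which the jaws open and shut (so a half turn about z gives the same grasp; the last joint's range is limited). The gripper opens to 85 mm and grips with 20 to 120 N. Pads are 22 mm wide; open, the fingers measure 114 mm over their backs; the gripper's body (76 mm by 85 mm) begins 54 mm behind the grasp point. The pads swing forward as they close: fully open they stand 13 mm farther back than shut.
Start: joints at [-1.339, 0.477, 0.022, 1.555, -0.011, 1.109, -0.083], TCP at [0.225, 0.636, 0.231] pointing down, gripper open.
Joint ranges: [-2.96, 2.96], [-0.34, 2.1], [-1.41, 1.46], [0.24, 2.44], [-1.37, 4.51], [0.17, 1.92], [-2.96, 2.96]. Speed limits (rad/s): [2.39, 2.39, 3.14, 3.14, 3.14, 3.14, 3.14].

### API

Orientations are given as a rotation vector (axis times angle).
In Python, from bench import r, imaging gives the robot as it stands.
- The arm moves only by the tool jog_arm, never from a script. Its argument "rows" is a list of rows, each an object with "delta_rot": the turn, a rotation vector about the tool's x, y, z in degrees, a list of three; "xyz": the shift along the tool's x, y, z in cm, a list of three; "fingers": the closure, from 0 (fully open) to 1 (shut). A call has exactly 5 rows; each row is the pose to reach, as a shift and turn from the pose measured when the call began, along the tool's axes at that moment; what a row does not reach only later rows make up. A row lasts 1/12 s, in which the tool goes at most 41.7 mm and 7.16 degrees, less where a joint would pass 70% of its speed; a pose out of reach is approached as far as the arm can. A call with a gripper value outside its range is refused whole. The fingers move at their own pace and stop on an object; "grip_force" is the grip in N (left out, the last holds). Time passes only in rows, so rows that repeat a pose let the fingers close, or fill a call up. It gives the time, the measured TCP pose, the force and the opening at its end, in the units of the state.
- r.get_obs(): the state, without advancing time (a new reading comes with each control period).
- imaging.grab_frame(name): name is "scene" or "top" or "wrist"; returns the picture (400x640x3 uint8, blue, green, red); there is no depth.
- imaging.camera_info(name): a dict with "camera_matrix" (3x3 intrinsics, pixels), "xyz" and "attitude" of the camera in the world. Camera axes: x right, y down, z forward; pixel columns grow to the right and rows downward; lengths in m; the calibration is good to about 2 mm. A picture is of the moment at which its call begins: read the wrist's pose just before it. camera_info takes no time and is no camera call; for the wrist camera it gives the pose at the moment of the call.
- r.hand_in(): hands the job in, once; it reports no verdict.
Trained networks look in the newest picture that a camera, given by its name, has taken for a name from the list of things; names that differ only in an ending like _2 or _b are one class to them, and where a whole thing is asked for, a point or a joint stands for the part that bears it (a point fixed in the world has none). Each returns a list of dicts, best first, with "conf" (0 to 1); they miss things now and then, are a little off and sometimes report something else, mostly with a low value. They report only what shows in the picture. A call takes as long as a camera call.
- imaging.find_in(camera, query): "position" ([column, row] in pixels, amid what is visible of it).
- imaging.cut_out(camera, query): "region" (400x640 bool, what is visible of it) and "position" ([column, row] in pixels, amid what is visible of it).
- imaging.tip_of(camera, query): "position" ([column, row] in pixels: a listed point, or the origin of a listed thing).
The state is a dict: "clock": time; "joints": joint angles; "qvel": joint speeds; "tau": joint torques, N m; "tcp_pos": TCP position; "orientation": TCP orientation; "contact_force": force on the tool from outside, world axes, zero at the start; "moment": the same for the moment, N m; "grip_width": finger opening in m.
Only numpy, scipy, OpenCV 4.12 (cv2) and the standard library are available. Lean on these libraries where they do the work, as an engineer would, in place of code of your own. Each camera call takes 0.05 s, during which the arm holds its last target.

## Working session

There is one attempt and no reset: what is moved stays moved. The work goes in short steps, Python scripts to look and compute and a tool call to move; the robot and the scene stay as the last step left them, time stands still between calls to the robot, and variables do not carry over. Pictures are saved under pics/ and viewed, and the job is handed in when it is done.

Besides the shell and the picture viewer there is one more tool, called after "Emit:" as name(argument=value, ...) on one line, values as JSON. jog_arm: Moves the arm, as the interface text tells. Its arguments: {"type":"object","properties":{"rows":{"type":"array","items":{"type":"object","properties":{"delta_rot":{"type":"array","items":{"type":"number"}},"xyz":{"type":"array","items":{"type":"number"}},"fingers":{"type":"number"}}}},"grip_force":{"type":"number"}},"required":["rows"]}

```bash
ls; mkdir -p pics; cat > h.py <<'E'
import numpy as np, cv2
from bench import r, imaging
from scipy.spatial.transform import Rotation as R
def rot(a):
    a=np.array(a,float)
    return a if a.shape==(3,3) else R.from_rotvec(a).as_matrix()
def cam(n):
    c=imaging.camera_info(n); return np.array(c['camera_matrix']),np.array(c['xyz']),rot(c['attitude'])
def unproj(n,px,z,c=None):
    K,p,A=c or cam(n)
    d=A@np.linalg.solve(K,[px[0],px[1],1.]); return p+d*(z-p[2])/d[2]
def proj(n,X,c=None):
    K,p,A=c or cam(n)
    q=K@(A.T@(np.array(X)-p)); return q[:2]/q[2]
def st():
    o=r.get_obs(); return o
E
python3 - <<'E'
from h import *
o=r.get_obs()
for k,v in o.items(): print(k,np.round(v,3))
for n in ['scene','top','wrist']:
    c=imaging.camera_info(n); print(n,c)
    cv2.imwrite(f'pics/{n}0.png',imaging.grab_frame(n))
E
```

```text
pics
clock 0.0
joints [-1.339  0.478  0.022  1.556 -0.011  1.109 -0.083]
qvel [-0.001 -0.001 -0.002  0.001 -0.    -0.001 -0.   ]
tau [-0.0000e+00 -5.9645e+01  1.6080e+00 -2.8119e+01  1.2000e-02  9.0000e-03
 -0.0000e+00]
tcp_pos [0.225 0.636 0.23 ]
orientation [-5.310e-01 -3.096e+00  3.000e-03]
contact_force [ 0.265 -0.147  1.523]
moment [-0.04  -0.066  0.031]
grip_width 0.085
scene {'camera_matrix': array([[424.19742738,   0.        , 322.37810965],
       [  0.        , 424.19742738, 197.45255856],
       [  0.        ,   0.        ,   1.        ]]), 'xyz': array([-0.04402573, -0.52445339,  0.62765221]), 'attitude': array([-1.98869099,  0.86028009, -0.49940511])}
top {'camera_matrix': array([[398.20075534,   0.        , 324.60972599],
       [  0.        , 398.20075534, 194.97698565],
       [  0.        ,   0.        ,   1.        ]]), 'xyz': array([0.42061063, 0.07662842, 1.11911098]), 'attitude': array([-2.12333891,  2.15329731, -0.21448275])}
wrist {'camera_matrix': array([[323.63514859,   0.        , 317.0238891 ],
       [  0.        , 323.63514859, 203.28707923],
       [  0.        ,   0.        ,   1.        ]]), 'xyz': array([0.15742502, 0.65998675, 0.37341971]), 'attitude': array([2.36991495, 1.67562781, 0.23306251])}
```

View pics/scene0.png

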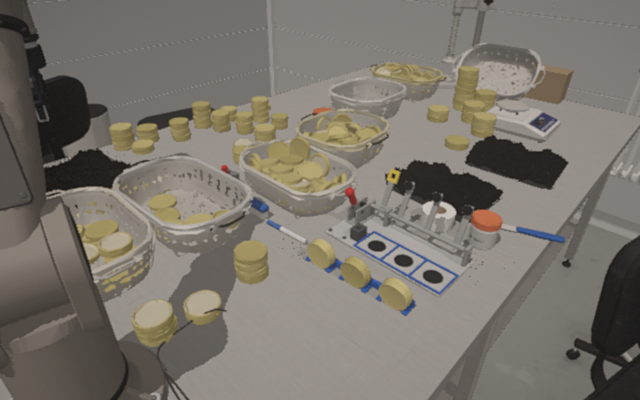

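View pics/top0.png

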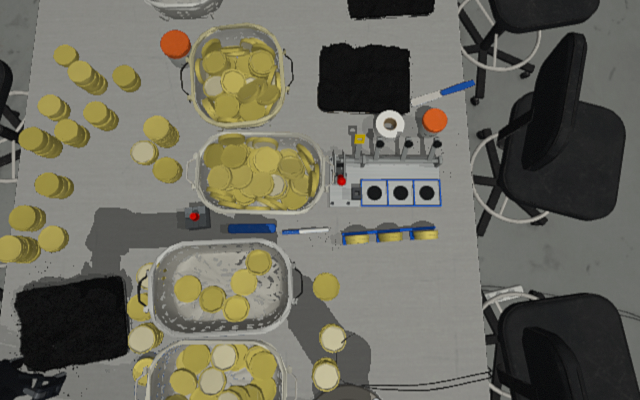

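View pics/wrist0.png

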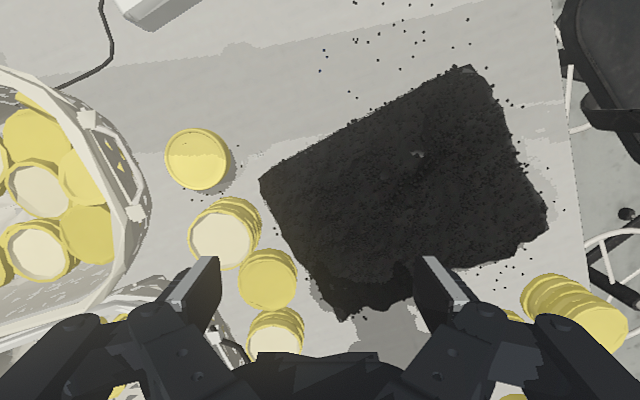

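```bash
python3 - <<'E'
from h import *
imaging.grab_frame('top');imaging.grab_frame('scene')
zs=dict(tin_a_mid=.033,drying_rail=0,carrier=0,nest0=.008,nest1=.008,nest2=.008,handle_ball=None,lock_hole=.048,pin_head=.054,pin_rest=0,marker=.007)
for n in ['top','scene']:
  for q,z in zs.items():
    for d in imaging.tip_of(n,q)[:4]:
      print(n,q,np.round(d['position'],1),round(d['conf'],2), np.round(unproj(n,d['position'],z if z is not None else .108),4))
E
```

```text
top tin_a_mid [391.4 236.1] 0.74 [ 0.4993 -0.1298  0.033 ]
top drying_rail [384.6 237. ] 0.62 [ 0.4995 -0.1168  0.    ]
top drying_rail [198.7 218.8] 0.54 [0.5579 0.4046 0.    ]
top drying_rail [375.2 196.3] 0.53 [ 0.616  -0.0947  0.    ]
top carrier [380.  192.5] 0.92 [ 0.6269 -0.109  -0.    ]
top carrier [384.1 158.2] 0.17 [ 0.7283 -0.1251  0.    ]
top nest0 [427.3 194.4] 0.94 [ 0.6182 -0.2427  0.008 ]
top nest0 [370.4 195.9] 0.91 [ 0.6159 -0.0799  0.008 ]
top nest0 [400.6 193.3] 0.82 [ 0.6224 -0.1664  0.008 ]
top nest1 [427.3 194.4] 0.94 [ 0.6182 -0.2427  0.008 ]
top nest1 [370.4 195.9] 0.91 [ 0.6159 -0.0799  0.008 ]
top nest1 [400.6 193.3] 0.82 [ 0.6224 -0.1664  0.008 ]
top nest2 [427.3 194.4] 0.94 [ 0.6182 -0.2427  0.008 ]
top nest2 [370.4 195.9] 0.91 [ 0.6159 -0.0799  0.008 ]
top nest2 [400.6 193.3] 0.82 [ 0.6224 -0.1664  0.008 ]
top handle_ball [379.  194.1] 0.6 [ 0.6028 -0.0883  0.108 ]
top handle_ball [340.8 179.5] 0.59 [0.6426 0.0098 0.108 ]
top lock_hole [359.7 191.6] 0.63 [ 0.6212 -0.0452  0.048 ]
top lock_hole [389.5 237.2] 0.48 [ 0.4954 -0.1217  0.048 ]
top pin_head [19
[... 717 characters left out ...]
7  0.008 ]
scene nest1 [353.3 281.9] 0.52 [ 0.4953 -0.1281  0.008 ]
scene nest1 [388.8 300.6] 0.33 [ 0.5026 -0.2136  0.008 ]
scene nest2 [374.8 245.2] 0.91 [ 0.627 -0.086  0.008]
scene nest2 [401.3 259.6] 0.57 [ 0.6264 -0.1607  0.008 ]
scene nest2 [353.3 281.9] 0.52 [ 0.4953 -0.1281  0.008 ]
scene nest2 [388.8 300.6] 0.33 [ 0.5026 -0.2136  0.008 ]
scene handle_ball [348.5 191.1] 0.43 [0.6429 0.0139 0.108 ]
scene lock_hole [359.3 224.1] 0.87 [ 0.623  -0.0396  0.048 ]
scene lock_hole [346.8 188.8] 0.42 [0.7283 0.087  0.048 ]
scene pin_head [388.8 297.8] 0.65 [ 0.468  -0.2325  0.054 ]
scene pin_head [220.  166.4] 0.44 [0.5619 0.4257 0.054 ]
scene marker [283.4 233.3] 0.68 [0.5108 0.1042 0.007 ]
```

```bash
cat >> h.py <<'E'
def Rdown(yaw):  # tool y = world x rotated by yaw, tool z down, tool x = world y rotated
    c,s=np.cos(yaw),np.sin(yaw)
    return np.array([[-s,c,0],[c,s,0],[0,0,-1.]])
def go(pos,yaw=0.,Rt=None):
    o=r.get_obs(); p=np.array(o['tcp_pos']); A=rot(o['orientation'])
    Rt=Rdown(yaw) if Rt is None else Rt
    d=A.T@(np.array(pos)-p)*100; w=np.degrees(R.from_matrix(A.T@Rt).as_rotvec())
    print('xyz cm',np.round(d,2),'drot deg',np.round(w,2),'| t',round(float(o['clock']),2),'tcp',np.round(p,4),'F',np.round(o['contact_force'],1),'w',round(float(o['grip_width']),4),'rows lin %.1f rot %.1f'%(np.linalg.norm(d)/4.17,np.linalg.norm(w)/7.16))
E
python3 -c "
from h import *
K,p,A=cam('wrist');o=r.get_obs();B=rot(o['orientation']);print(B.round(3));print((B.T@A).round(3),B.T@(p-o['tcp_pos']))
go((.5,.1,.30))"
```

```text
[[-0.943  0.333 -0.   ]
 [ 0.333  0.943  0.   ]
 [ 0.     0.    -1.   ]]
[[-0.    -0.961 -0.276]
 [ 1.    -0.    -0.001]
 [ 0.001 -0.276  0.961]] [ 7.15475423e-02  1.18602023e-05 -1.43003830e-01]
xyz cm [-43.81 -41.41  -6.87] drot deg [-0.   -0.   70.53] | t 1.35 tcp [0.225  0.6364 0.2313] F [ 0.  -0.6 -0.3] w 0.0852 rows lin 14.5 rot 9.9
```

Emit:
jog_arm(rows=[{"xyz": [-2.9,-2.8,-1.4],"delta_rot": [0,0,6],"fingers": 0.5},{"xyz": [-5.8,-5.6,-2.8],"delta_rot": [0,0,12],"fingers": 1},{"xyz": [-8.7,-8.4,-4.2],"delta_rot": [0,0,18],"fingers": 1},{"xyz": [-11.6,-11.2,-5.6],"delta_rot": [0,0,24],"fingers": 1},{"xyz": [-14.5,-14,-6.9],"delta_rot": [0,0,30],"fingers": 1}])

```text
clock: 1.77
tcp_pos: [0.3136, 0.4585, 0.2997]
orientation: [-1.322, -2.85, -0.001]
contact_force: [0.9, 0.2, 1.4]
grip_width: 0.0259
```

```bash
python3 -c "
from h import *
print(np.round(r.get_obs()['joints'],2))
go((.5,.1,.30))"
```

```text
[-1.23  0.22  0.17  1.77 -0.04  1.16 -0.34]
xyz cm [-39.4   -8.93  -0.06] drot deg [ 2.000e-02 -4.000e-02  4.024e+01] | t 1.77 tcp [0.3136 0.4585 0.2997] F [0.9 0.2 1.4] w 0.0259 rows lin 9.7 rot 5.6
```

Emit:
jog_arm(rows=[{"xyz": [-4,-0.9,0],"delta_rot": [0,0,5],"fingers": 1},{"xyz": [-8,-1.8,0],"delta_rot": [0,0,10],"fingers": 1},{"xyz": [-12,-2.7,0],"delta_rot": [0,0,15],"fingers": 1},{"xyz": [-16,-3.6,0],"delta_rot": [0,0,20],"fingers": 1},{"xyz": [-20,-4.5,0],"delta_rot": [0,0,25],"fingers": 1}])

```text
clock: 2.18
tcp_pos: [0.4091, 0.2748, 0.2999]
orientation: [-1.912, -2.492, -0.002]
contact_force: [0.1, 1.2, -0.6]
grip_width: 0.0001
```

```bash
python3 -c "
from h import *
print(np.round(r.get_obs()['joints'],2))
go((.53,-.12,.33))"
```

```text
[-1.04  0.1   0.35  1.91 -0.04  1.13 -0.41]
xyz cm [-41.26   1.47  -3.06] drot deg [ 0.04 -0.08 15.  ] | t 2.18 tcp [0.4091 0.2748 0.2999] F [ 0.1  1.2 -0.6] w 0.0001 rows lin 9.9 rot 2.1
```

Emit:
jog_arm(rows=[{"xyz": [-4.1,0.1,-0.6],"delta_rot": [0,0,3],"fingers": 1},{"xyz": [-8.2,0.3,-1.2],"delta_rot": [0,0,6],"fingers": 1},{"xyz": [-12.3,0.5,-1.8],"delta_rot": [0,0,9],"fingers": 1},{"xyz": [-16.4,0.6,-2.4],"delta_rot": [0,0,12],"fingers": 1},{"xyz": [-20.5,0.7,-3],"delta_rot": [0,0,15],"fingers": 1}])

```text
clock: 2.6
tcp_pos: [0.4687, 0.0774, 0.3301]
orientation: [-2.224, -2.218, -0.004]
contact_force: [0.8, 0.0, -0.1]
grip_width: 0.0003
```

```bash
python3 -c "
from h import *
print(np.round(r.get_obs()['joints'],2))
go((.55,-.12,.33))"
```

```text
[-0.82  0.03  0.54  1.91 -0.02  1.2  -0.27]
xyz cm [-19.72   8.18  -0.02] drot deg [ 0.07 -0.14 -0.15] | t 2.6 tcp [0.4687 0.0774 0.3301] F [ 0.8  0.  -0.1] w 0.0003 rows lin 5.1 rot 0.0
```

Emit:
jog_arm(rows=[{"xyz": [-3.8,1.6,0],"delta_rot": [0,0,0],"fingers": 1},{"xyz": [-7.6,3.2,0],"delta_rot": [0,0,0],"fingers": 1},{"xyz": [-11.4,4.8,0],"delta_rot": [0,0,0],"fingers": 1},{"xyz": [-15.2,6.4,0],"delta_rot": [0,0,0],"fingers": 1},{"xyz": [-19,8,0],"delta_rot": [0,0,0],"fingers": 1}])

```text
clock: 3.02
tcp_pos: [0.5487, -0.1146, 0.3302]
orientation: [-2.223, -2.219, -0.006]
contact_force: [0.8, 0.2, 0.7]
grip_width: 0.0
```

```bash
python3 - <<'E'
from h import *
print(np.round(r.get_obs()['joints'],2))
c=cam('wrist'); im=imaging.grab_frame('wrist'); cv2.imwrite('pics/w1.png',im)
go((.55,-.12,.33))
zs=dict(tin_a_mid=.033,drying_rail=0,carrier=0,nest0=.008,handle_ball=.108,lock_hole=.048)
for q,z in zs.items():
    for d in imaging.tip_of('wrist',q)[:4]:
      print(q,np.round(d['position'],1),round(d['conf'],2), np.round(unproj('wrist',d['position'],z,c),4))
E
```

```text
[-0.5   0.24  0.73  1.74 -0.17  1.22  0.27]
xyz cm [0.37 0.01 0.05] drot deg [ 0.25  0.19 -0.63] | t 3.07 tcp [ 0.5499 -0.1237  0.3305] F [ 1.1 -6.5  2.5] w 0.0001 rows lin 0.1 rot 0.1
tin_a_mid [279.5 172.4] 0.95 [ 0.4963 -0.1256  0.033 ]
tin_a_mid [273.6 171.6] 0.42 [ 0.4882 -0.1245  0.033 ]
drying_rail [280.9 170.6] 0.65 [ 0.4946 -0.129   0.    ]
nest0 [369.5 146.6] 0.85 [ 0.6228 -0.0934  0.008 ]
nest0 [362.7 244. ] 0.78 [ 0.6186 -0.243   0.008 ]
nest0 [368.5 201.3] 0.56 [ 0.6247 -0.1743  0.008 ]
handle_ball [408.3  56.5] 0.74 [0.643  0.0099 0.108 ]
handle_ball [267.3 106.7] 0.57 [ 0.4942 -0.0398  0.108 ]
handle_ball [274.4 239. ] 0.52 [ 0.4959 -0.1934  0.108 ]
lock_hole [373.6 107.8] 0.81 [ 0.6195 -0.0407  0.048 ]
```

View pics/w1.png

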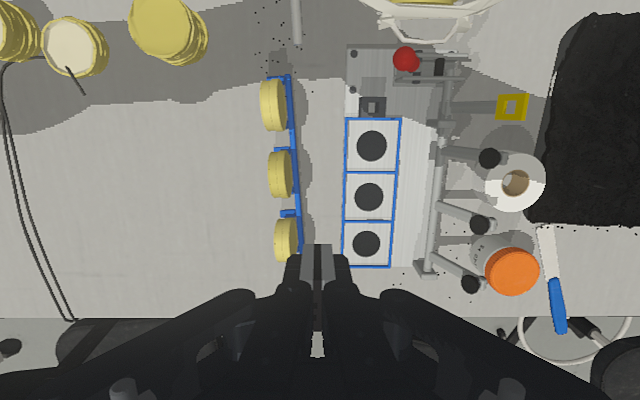

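```bash
python3 - <<'E'
from h import *
c=cam('wrist'); im=imaging.grab_frame('wrist')
go((.55,-.12,.33))
cv2.imwrite('pics/w2.png',cv2.resize(im[40:280,240:440],None,fx=3,fy=2.5*1,interpolation=cv2.INTER_CUBIC)[:600])
hsv=cv2.cvtColor(im,cv2.COLOR_BGR2HSV)
# discs
m=(hsv[...,2]<70).astype(np.uint8); m[:, :345]=0; m[:,402:]=0
n,l,s,ce=cv2.connectedComponentsWithStats(m)
P=[]
for i in range(1,n):
  if 200<s[i,4]<2000:
    P.append(unproj('wrist',ce[i],.008,c)); print('disc',ce[i],s[i],P[-1].round(4))
blue=cv2.inRange(hsv,(100,120,60),(130,255,255)); blue[:,420:]=0
n,l,s,ce=cv2.connectedComponentsWithStats(blue)
for i in range(1,n):
  if s[i,4]>60: print('blue',ce[i].round(1),s[i])
E
```

```text
xyz cm [-0.89  0.19 -0.03] drot deg [ 0.06 -0.19  0.01] | t 3.42 tcp [ 0.5481 -0.1111  0.3297] F [0.2 0.4 0.1] w 0.0004 rows lin 0.2 rot 0.0
disc [371.89751098 147.99121523] [358 134  29  29 683] [ 0.6252 -0.0915  0.008 ]
disc [368.96308725 198.97315436] [356 186  27  27 596] [ 0.6242 -0.1667  0.008 ]
disc [366.31309298 245.79696395] [353 234  27  25 527] [ 0.6234 -0.2419  0.008 ]
blue [292.4 161.1] [ 268   77   36  177 1228]
blue [371.5 192. ] [ 342  120   61  151 1127]
```

View pics/w2.png

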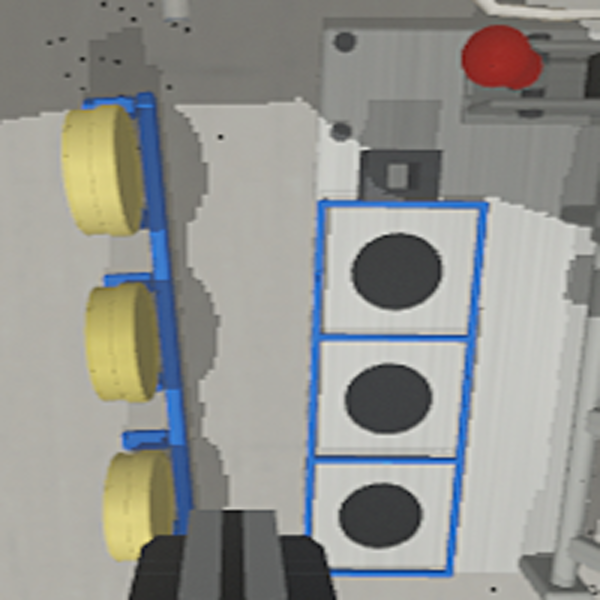

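```bash
python3 - <<'E'
from h import *
c=cam('wrist'); im=imaging.grab_frame('wrist')
for px in [(291,78),(301,240)]: print(unproj('wrist',px,.018,c))
for q,z in dict(tin_a_mid=.033,lock_hole=.038,handle_ball=.108).items():
  for d in imaging.tip_of('wrist',q): print(q,d['position'],round(d['conf'],2),unproj('wrist',d['position'],z,c).round(4))
for d in imaging.cut_out('wrist','tin_a'):
  m=d['region']; ys,xs=np.nonzero(m); print(d['conf'],d['position'],xs.min(),xs.max(),ys.min(),ys.max(), m.sum())
E
```

```text
[0.51282912 0.00113968 0.018     ]
[ 0.52281456 -0.22799251  0.018     ]
tin_a_mid [278.8, 176.7] 0.6 [ 0.4942 -0.1279  0.033 ]
tin_a_mid [364.0, 248.1] 0.29 [ 0.6161 -0.2347  0.033 ]
lock_hole [374.5, 110.6] 0.88 [ 0.6213 -0.0402  0.038 ]
lock_hole [363.9, 245.8] 0.36 [ 0.615  -0.2289  0.038 ]
handle_ball [405.9, 60.7] 0.66 [0.6396 0.0097 0.108 ]
handle_ball [283.8, 175.2] 0.41 [ 0.5089 -0.1114  0.108 ]
0.92 [275.0, 109.1] 261 288 82 134 1196
0.78 [280.6, 174.8] 269 292 153 200 1035
0.65 [285.2, 238.7] 275 298 220 264 841
0.48 [291.0, 162.2] 269 305 77 253 1567
0.46 [462.4, 163.2] 424 529 73 296 5626
```

```bash
python3 -c "
from h import *
go((.536,-.030,.13),.0436)"
```

```text
xyz cm [ 8.15 -1.26 20.01] drot deg [ 0.09 -0.16 -2.58] | t 3.67 tcp [ 0.5482 -0.1121  0.3299] F [ 0.7 -0.1 -0.3] w -0.0001 rows lin 5.2 rot 0.4
```

Emit:
jog_arm(rows=[{"xyz": [1.6,-0.2,3.8],"delta_rot": [0,0,-1],"fingers": 1},{"xyz": [3.2,-0.5,7.6],"delta_rot": [0,0,-2],"fingers": 1},{"xyz": [4.8,-0.8,11.4],"delta_rot": [0.1,-0.2,-2.6],"fingers": 1},{"xyz": [6.4,-1,15.2],"delta_rot": [0.1,-0.2,-2.6],"fingers": 1},{"xyz": [8.1,-1.3,19],"delta_rot": [0.1,-0.2,-2.6],"fingers": 1}])

```text
clock: 4.08
tcp_pos: [0.5356, -0.0296, 0.139]
orientation: [2.171, 2.269, 0.001]
contact_force: [0.1, 1.4, -0.1]
grip_width: -0.0
```

```bash
python3 -c "
from h import *
go((.537,-.030,.047),.0436)
c=cam('wrist'); im=imaging.grab_frame('wrist'); cv2.imwrite('pics/w3.png',im)"
```

```text
xyz cm [-0.04  0.13  9.2 ] drot deg [0.06 0.03 0.04] | t 4.08 tcp [ 0.5356 -0.0296  0.139 ] F [ 0.1  1.4 -0.1] w -0.0 rows lin 2.2 rot 0.0
```

View pics/w3.png

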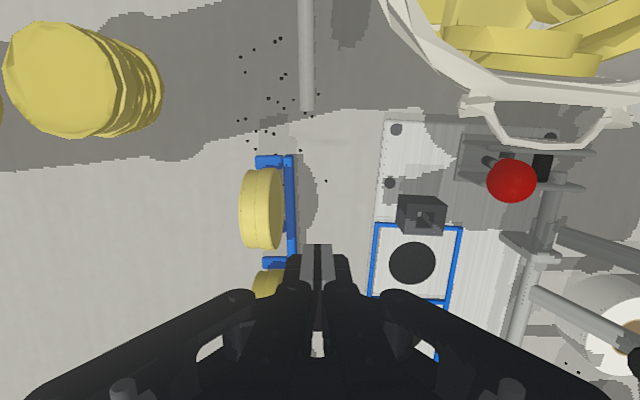

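```bash
python3 -c "
from h import *
o=r.get_obs()
print(proj('wrist',o['tcp_pos']), proj('wrist',(.4912,-.032,.066)),proj('wrist',(.4912,-.032,.033)),unproj('wrist',(262,208),.033),unproj('wrist',(427,217),.038))"
```

```text
[320.08357892 261.54958227] [262.58710838 224.97110218] [269.8478673 210.6482697] [ 0.48503577 -0.03014921  0.033     ] [ 0.61276924 -0.0291817   0.038     ]
```

Emit:
jog_arm(rows=[{"xyz": [0,0.1,3],"delta_rot": [0,0,0],"fingers": 1},{"xyz": [0,0.1,6],"delta_rot": [0,0,0],"fingers": 1},{"xyz": [0,0.1,9.1],"delta_rot": [0,0,0],"fingers": 1},{"xyz": [0,-0.7,9.1],"delta_rot": [0,0,0],"fingers": 1},{"xyz": [0,-1.5,9.1],"delta_rot": [0,0,0],"fingers": 1}])

```text
clock: 4.55
tcp_pos: [0.5132, -0.0259, 0.0406]
orientation: [-2.159, -2.269, 0.016]
contact_force: [0.1, -0.3, 0.7]
grip_width: 0.0002
```

Emit:
jog_arm(rows=[{"xyz": [0,-0.5,0],"delta_rot": [0,0,0],"fingers": 1},{"xyz": [0,-1,0],"delta_rot": [0,0,0],"fingers": 1},{"xyz": [0,-1.5,0],"delta_rot": [0,0,0],"fingers": 1},{"xyz": [0,-2,0],"delta_rot": [0,0,0],"fingers": 1},{"xyz": [0,-2.5,0],"delta_rot": [0,0,0],"fingers": 1}])

```text
clock: 4.97
tcp_pos: [0.4885, -0.027, 0.0419]
orientation: [-2.159, -2.27, 0.013]
contact_force: [-0.7, 0.0, 0.3]
grip_width: 0.0004
```

```bash
python3 -c "
from h import *
go((.537,-.030,.047),.0436)
im=imaging.grab_frame('wrist'); im2=imaging.grab_frame('scene')
cv2.imwrite('pics/w4.png',np.vstack([im[100:300],im2[180:340]]))"
```

```text
xyz cm [-0.54  4.83 -0.57] drot deg [-0.69 -0.03  0.35] | t 4.97 tcp [ 0.4885 -0.027   0.0419] F [-0.7  0.   0.3] w 0.0004 rows lin 1.2 rot 0.1
```

View pics/w4.png

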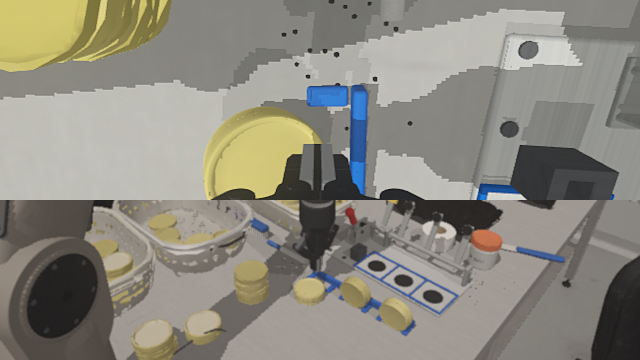

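Emit:
jog_arm(rows=[{"xyz": [0,1.6,-0.6],"delta_rot": [-0.7,0,0.3],"fingers": 1},{"xyz": [-0.5,4.8,-0.6],"delta_rot": [-0.7,0,0.3],"fingers": 1},{"xyz": [-3.2,5,-0.6],"delta_rot": [-0.7,0,0.3],"fingers": 1},{"xyz": [-6.6,5,-0.6],"delta_rot": [-0.7,0,0.3],"fingers": 1},{"xyz": [-10,5,-0.6],"delta_rot": [-0.7,0,0.3],"fingers": 1}])

```text
clock: 5.48
tcp_pos: [0.5436, -0.1247, 0.0467]
orientation: [-2.168, -2.273, 0.0]
contact_force: [-0.6, -0.1, -0.3]
grip_width: 0.0005
```

```bash
python3 -c "
from h import *
go((.492,-.125,.047),.0436)
"
```

```text
xyz cm [ 0.22 -5.15 -0.03] drot deg [-0.05 -0.03  0.21] | t 5.48 tcp [ 0.5436 -0.1247  0.0467] F [-0.6 -0.1 -0.3] w 0.0005 rows lin 1.2 rot 0.0
```

Emit:
jog_arm(rows=[{"xyz": [0,-0.6,0],"delta_rot": [0,0,0],"fingers": 1},{"xyz": [0,-1.2,0],"delta_rot": [0,0,0],"fingers": 1},{"xyz": [0,-1.8,0],"delta_rot": [0,0,0],"fingers": 1},{"xyz": [0,-2.4,0],"delta_rot": [0,0,0],"fingers": 1},{"xyz": [0,-3,0],"delta_rot": [0,0,0],"fingers": 1}])

```text
clock: 5.9
tcp_pos: [0.513, -0.1246, 0.0466]
orientation: [-2.165, -2.274, -0.0]
contact_force: [-0.1, -0.0, -0.4]
grip_width: 0.0001
```

Emit:
jog_arm(rows=[{"xyz": [0,-0.5,0],"delta_rot": [0,0,0],"fingers": 1},{"xyz": [0,-1,0],"delta_rot": [0,0,0],"fingers": 1},{"xyz": [0,-1.5,0],"delta_rot": [0,0,0],"fingers": 1},{"xyz": [0,-2,0],"delta_rot": [0,0,0],"fingers": 1},{"xyz": [0,-2,0],"delta_rot": [0,0,0],"fingers": 1}])

```text
clock: 6.32
tcp_pos: [0.4918, -0.1256, 0.0466]
orientation: [-2.164, -2.273, 0.001]
contact_force: [0.6, -0.1, -1.3]
grip_width: -0.0002
```

```bash
python3 -c "
from h import *
go((.547,-.220,.047),.0436)
im=imaging.grab_frame('wrist'); im2=imaging.grab_frame('scene')
cv2.imwrite('pics/w5.png',np.vstack([im[100:300],im2[180:340]]))"
```

```text
xyz cm [-9.7   5.06 -0.07] drot deg [-0.12 -0.1   0.31] | t 6.32 tcp [ 0.4918 -0.1256  0.0466] F [ 0.6 -0.1 -1.3] w -0.0002 rows lin 2.6 rot 0.0
```

View pics/w5.png

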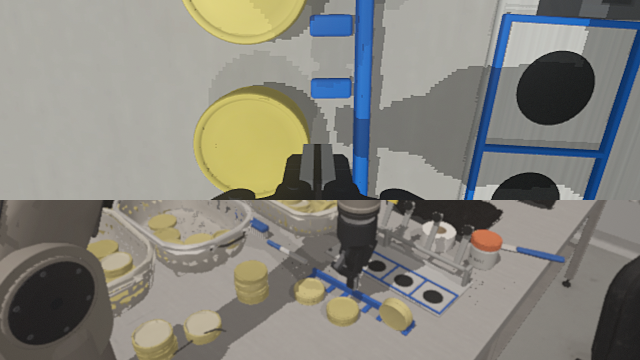

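Middle tin is down too. Third.

Emit:
jog_arm(rows=[{"xyz": [0,1.7,0],"delta_rot": [0,0,0.3],"fingers": 1},{"xyz": [-0.5,5,0],"delta_rot": [0,0,0.3],"fingers": 1},{"xyz": [-3.2,5.5,0],"delta_rot": [0,0,0.3],"fingers": 1},{"xyz": [-6.6,5.5,0],"delta_rot": [0,0,0.3],"fingers": 1},{"xyz": [-9.8,5.5,0],"delta_rot": [0,0,0.3],"fingers": 1}])

```text
clock: 6.83
tcp_pos: [0.5543, -0.2214, 0.0464]
orientation: [-2.168, -2.272, -0.001]
contact_force: [0.6, -0.4, -0.1]
grip_width: 0.0001
```

Emit:
jog_arm(rows=[{"xyz": [0,-0.6,0],"delta_rot": [0,0,0],"fingers": 1},{"xyz": [0,-1.2,0],"delta_rot": [0,0,0],"fingers": 1},{"xyz": [0,-1.8,0],"delta_rot": [0,0,0],"fingers": 1},{"xyz": [0,-2.4,0],"delta_rot": [0,0,0],"fingers": 1},{"xyz": [0,-3,0],"delta_rot": [0,0,0],"fingers": 1}])

```text
clock: 7.25
tcp_pos: [0.5238, -0.2212, 0.0463]
orientation: [-2.165, -2.274, -0.002]
contact_force: [0.4, -0.6, 0.1]
grip_width: 0.0004
```

Emit:
jog_arm(rows=[{"xyz": [0,-0.5,0],"delta_rot": [0,0,0],"fingers": 1},{"xyz": [0,-1,0],"delta_rot": [0,0,0],"fingers": 1},{"xyz": [0,-1.5,0],"delta_rot": [0,0,0],"fingers": 1},{"xyz": [0,-2,0],"delta_rot": [0,0,0],"fingers": 1},{"xyz": [0,-2.3,0],"delta_rot": [0,0,0],"fingers": 1}])

```text
clock: 7.67
tcp_pos: [0.5001, -0.2222, 0.0463]
orientation: [-2.165, -2.273, -0.002]
contact_force: [0.4, -0.9, 0.2]
grip_width: 0.0001
```

```bash
python3 -c "
from h import *
go((.547,-.120,.15),0)
im=imaging.grab_frame('wrist'); im2=imaging.grab_frame('scene')
cv2.imwrite('pics/w6.png',np.vstack([im[100:300],im2[180:340]]))"
```

```text
xyz cm [ 10.     5.18 -10.35] drot deg [-0.05 -0.13  2.79] | t 7.67 tcp [ 0.5001 -0.2222  0.0463] F [ 0.4 -0.9  0.2] w 0.0001 rows lin 3.7 rot 0.4
```

View pics/w6.png

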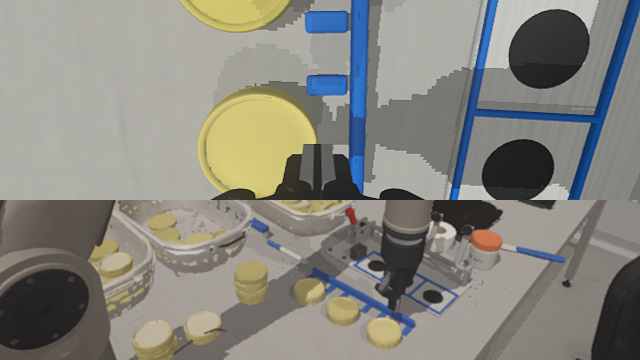

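Emit:
jog_arm(rows=[{"xyz": [0,0.5,-3],"delta_rot": [0,0,1],"fingers": 0.5},{"xyz": [-1,0,-6.5],"delta_rot": [0,0,2],"fingers": 0.3},{"xyz": [-2,-1,-10],"delta_rot": [0,0,2.8],"fingers": 0.2},{"xyz": [-3,-2,-14],"delta_rot": [0,0,2.8],"fingers": 0.2},{"xyz": [-4,-3,-18],"delta_rot": [0,0,2.8],"fingers": 0.2}])

```text
clock: 8.18
tcp_pos: [0.472, -0.2642, 0.2264]
orientation: [-2.22, -2.219, -0.0]
contact_force: [1.2, 0.2, -0.6]
grip_width: 0.0606
```

Emit:
jog_arm(rows=[{"xyz": [0,0,0],"delta_rot": [0,0,0],"fingers": 0.2},{"xyz": [0,0,0],"delta_rot": [0,0,0],"fingers": 0.2},{"xyz": [0,0,0],"delta_rot": [0,0,0],"fingers": 0.2},{"xyz": [0,0,0],"delta_rot": [0,0,0],"fingers": 0.2},{"xyz": [0,0,0],"delta_rot": [0,0,0],"fingers": 0.2}])

```text
clock: 8.6
tcp_pos: [0.4716, -0.2631, 0.2248]
orientation: [-2.217, -2.218, 0.002]
contact_force: [-0.6, 1.0, 0.7]
grip_width: 0.0681
```

```bash
cat >> h.py <<'E'
def tins(n,z=.022,crop=None):
    c=cam(n); im=imaging.grab_frame(n)
    out=[]
    for d in imaging.cut_out(n,'tin_a'):
        m=d['region'].astype(np.uint8); cs,_=cv2.findContours(m,cv2.RETR_EXTERNAL,cv2.CHAIN_APPROX_NONE)
        k=max(cs,key=cv2.contourArea)[:,0].astype(float)
        x0,y0,w,h=cv2.boundingRect(k.astype(np.float32))
        X=np.array([unproj(n,p,z,c)[:2] for p in k])
        (cx,cy),rad=cv2.minEnclosingCircle(X.astype(np.float32))
        A=np.c_[2*X,np.ones(len(X))]; s=np.linalg.lstsq(A,(X**2).sum(1),rcond=None)[0]; rr=np.sqrt(s[2]+s[0]**2+s[1]**2)
        print(round(d['conf'],2),np.round(d['position'],0),'enc',round(cx,4),round(cy,4),round(rad,4),'fit',s[:2].round(4),rr.round(4))
    return im
E
python3 - <<'E'
from h import *
print(np.round(r.get_obs()['joints'],2))
go((.547,-.120,.15),0)
im=tins('wrist'); cv2.imwrite('pics/w7.png',im)
tins('top')
E
```

```text
[-0.15  0.31  0.67  1.92 -0.23  1.    0.62]
xyz cm [14.29  7.58  7.48] drot deg [-0.26 -0.16  0.03] | t 8.6 tcp [ 0.4716 -0.2631  0.2248] F [-0.6  1.   0.7] w 0.0681 rows lin 4.3 rot 0.0
0.92 [312. 144.] enc 0.4631 -0.2287 0.0333 fit [ 0.4633 -0.2284] 0.0324
0.89 [393. 252.] enc 0.4541 -0.1289 0.0336 fit [ 0.4546 -0.1289] 0.0321
0.84 [355. 253.] enc 0.4525 -0.0387 0.032 fit [ 0.4522 -0.0386] 0.0305
0.74 [427. 246.] enc 0.465 -0.2246 0.0349 fit [ 0.4655 -0.2247] 0.0323
0.51 [402. 151.] enc 0.7417 -0.1799 0.1115 fit [ 0.7594 -0.1801] 0.071
```

View pics/w7.png

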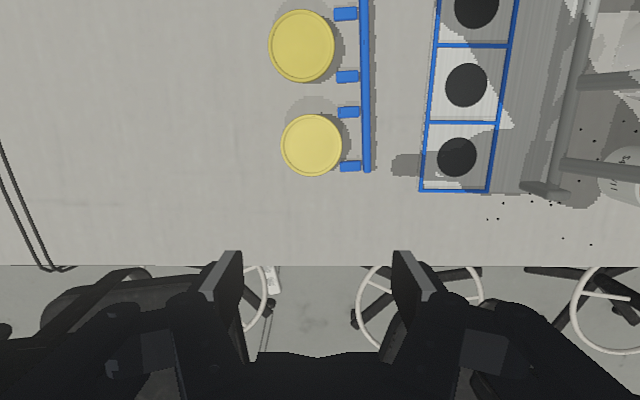

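```bash
python3 - <<'E'
from h import *
for p in [(334,14),(337,77),(337,112),(340,166)]: print(unproj('wrist',p,.006).round(4))
print('midtin',unproj('wrist',(301,45),.022).round(4),'table edge',unproj('wrist',(150,266),0),unproj('wrist',(500,266),0))
go((.463,-.2285,.10),-np.pi/2)
E
```

```text
[ 0.4867 -0.1007  0.006 ]
[ 0.4906 -0.1596  0.006 ]
[ 0.4912 -0.1949  0.006 ]
[ 0.4956 -0.2535  0.006 ]
midtin [ 0.4541 -0.1318  0.022 ] table edge [ 0.25964713 -0.38096535  0.        ] [ 6.98577796e-01 -3.80603159e-01  5.55111512e-17]
xyz cm [ 3.51 -0.84 12.57] drot deg [-2.400e-01  5.000e-02  8.999e+01] | t 8.8 tcp [ 0.4718 -0.2639  0.2256] F [-0.5 -0.3  0.3] w 0.0683 rows lin 3.1 rot 12.6
```

Emit:
jog_arm(rows=[{"xyz": [0.6,-0.1,1.5],"delta_rot": [0,0,7],"fingers": 0.07},{"xyz": [1.2,-0.3,3],"delta_rot": [0,0,14],"fingers": 0.07},{"xyz": [1.8,-0.5,4.5],"delta_rot": [0,0,21],"fingers": 0.07},{"xyz": [2.4,-0.6,6],"delta_rot": [0,0,28],"fingers": 0.07},{"xyz": [3,-0.7,7],"delta_rot": [0,0,35],"fingers": 0.07}])

```text
clock: 9.22
tcp_pos: [0.4639, -0.2331, 0.1542]
orientation: [-2.787, -1.44, 0.005]
contact_force: [0.1, 0.6, 0.3]
grip_width: 0.0792
```

Emit:
jog_arm(rows=[{"xyz": [0,0,0],"delta_rot": [0,0,7],"fingers": 0.07},{"xyz": [0,0,0],"delta_rot": [0,0,14],"fingers": 0.07},{"xyz": [0,0,0],"delta_rot": [0,0,21],"fingers": 0.07},{"xyz": [0,0,0],"delta_rot": [0,0,28],"fingers": 0.07},{"xyz": [0,0,0],"delta_rot": [0,0,35],"fingers": 0.07}])

```text
clock: 9.63
tcp_pos: [0.4639, -0.233, 0.1539]
orientation: [-3.094, -0.526, 0.008]
contact_force: [0.5, -0.1, -0.0]
grip_width: 0.0793
```

Emit:
jog_arm(rows=[{"xyz": [0,0,0],"delta_rot": [0,0,7],"fingers": 0.07},{"xyz": [0,0,0],"delta_rot": [0,0,14],"fingers": 0.07},{"xyz": [0,0,0],"delta_rot": [0,0,20],"fingers": 0.07},{"xyz": [0,0,0],"delta_rot": [0,0,20],"fingers": 0.07},{"xyz": [0,0,0],"delta_rot": [0,0,20],"fingers": 0.07}])

```text
clock: 10.05
tcp_pos: [0.4638, -0.2329, 0.1536]
orientation: [-3.14, 0.013, 0.01]
contact_force: [-0.4, 0.1, 0.7]
grip_width: 0.0793
```

```bash
python3 - <<'E'
from h import *
print(np.round(r.get_obs()['joints'],2))
go((.463,-.2285,.05),-np.pi/2)
im=tins('wrist'); cv2.imwrite('pics/w8.png',im)
E
```

```text
[-0.43  0.5   1.02  2.04 -0.55  0.9  -0.68]
xyz cm [-0.02 -0.42 10.37] drot deg [-0.09  0.36 -0.49] | t 10.05 tcp [ 0.4638 -0.2329  0.1536] F [-0.4  0.1  0.7] w 0.0793 rows lin 2.5 rot 0.1
0.77 [311. 190.] enc 0.4631 -0.2283 0.0342 fit [ 0.4631 -0.2286] 0.033
0.64 [190.  25.] enc 0.5967 -0.134 0.146 fit [ 0.5907 -0.1356] 0.0919
0.6 [205. 198.] enc 0.4543 -0.1353 0.0353 fit [ 0.4549 -0.1345] 0.0336
0.57 [106. 204.] enc 0.4517 -0.0471 0.0381 fit [ 0.4516 -0.0468] 0.0353
```

View pics/w8.png

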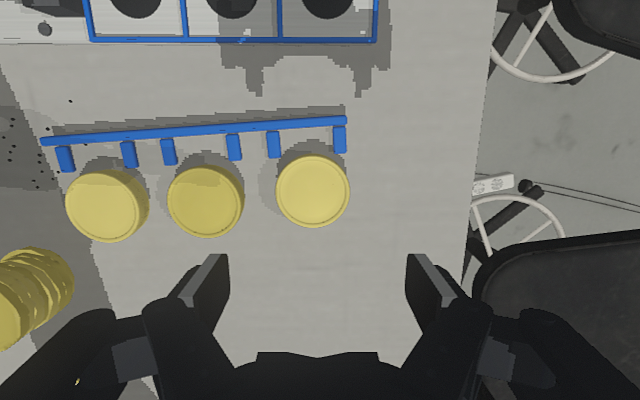

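Emit:
jog_arm(rows=[{"xyz": [0,-0.4,3],"delta_rot": [0,0.3,-0.5],"fingers": 0.07},{"xyz": [0,-0.4,6],"delta_rot": [0,0.3,-0.5],"fingers": 0.07},{"xyz": [0,-0.4,9],"delta_rot": [0,0.3,-0.5],"fingers": 0.07},{"xyz": [0,-0.4,12],"delta_rot": [0,0.3,-0.5],"fingers": 0.07},{"xyz": [0,-0.4,13.5],"delta_rot": [0,0.3,-0.5],"fingers": 0.07}])

```text
clock: 10.57
tcp_pos: [0.4619, -0.2277, 0.0161]
orientation: [-3.138, -0.003, 0.005]
contact_force: [0.4, -0.2, -0.5]
grip_width: 0.0796
```

```bash
python3 - <<'E'
from h import *
print(np.round(r.get_obs()['joints'],2))
go((.463,-.2285,.003),-np.pi/2)
E
```

```text
[-0.23  0.69  0.75  2.12 -0.8   0.65 -0.49]
xyz cm [0.12 0.09 1.31] drot deg [-0.22  0.18  0.12] | t 10.57 tcp [ 0.4619 -0.2277  0.0161] F [ 0.4 -0.2 -0.5] w 0.0796 rows lin 0.3 rot 0.0
```

Emit:
jog_arm(grip_force=30, rows=[{"xyz": [0.1,0.1,0.5],"delta_rot": [0,0,0],"fingers": 0.07},{"xyz": [0.1,0.1,1],"delta_rot": [0,0,0],"fingers": 0.07},{"xyz": [0.1,0.1,1.3],"delta_rot": [0,0,0],"fingers": 0.07},{"xyz": [0.1,0.1,1.3],"delta_rot": [0,0,0],"fingers": 0.3},{"xyz": [0.1,0.1,1.3],"delta_rot": [0,0,0],"fingers": 0.5}])

```text
clock: 10.98
tcp_pos: [0.4634, -0.2289, 0.0042]
orientation: [-3.138, -0.003, 0.003]
contact_force: [-1.1, 1.3, 2.7]
grip_width: 0.0638
```

```bash
python3 - <<'E'
from h import *
print(np.round(r.get_obs()['joints'],2))
go((.463,-.2285,.12),-np.pi/2)
im=imaging.grab_frame('wrist'); cv2.imwrite('pics/w9.png',im)
E
```

```text
[-0.21  0.7   0.73  2.12 -0.82  0.63 -0.47]
xyz cm [ -0.05  -0.09 -11.58] drot deg [-0.23  0.09  0.13] | t 10.98 tcp [ 0.4634 -0.2289  0.0042] F [-1.1  1.3  2.7] w 0.0638 rows lin 2.8 rot 0.0
```

View pics/w9.png

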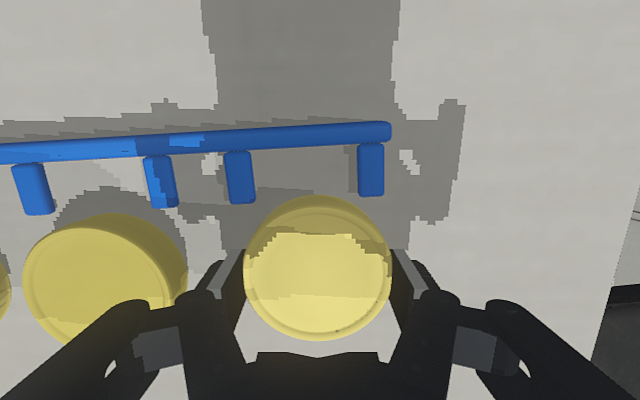

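Emit:
jog_arm(rows=[{"xyz": [0,0,-2],"delta_rot": [0,0,0],"fingers": 0.5},{"xyz": [0,0,-4],"delta_rot": [0,0,-3],"fingers": 0.5},{"xyz": [1,0.2,-7],"delta_rot": [0,0,-9],"fingers": 0.5},{"xyz": [3,0.4,-9],"delta_rot": [0,0,-16],"fingers": 0.5},{"xyz": [6,0.6,-9],"delta_rot": [0,0,-23],"fingers": 0.5}])

```text
clock: 11.45
tcp_pos: [0.5243, -0.2371, 0.099]
orientation: [-3.076, -0.634, -0.006]
contact_force: [0.6, -1.2, -0.6]
grip_width: 0.0637
```

```bash
python3 - <<'E'
from h import *
go((.6234,-.2419,.09),-.012)
E
```

```text
xyz cm [8.91 4.36 0.94] drot deg [  0.13  -0.21 -66.01] | t 11.45 tcp [ 0.5243 -0.2371  0.099 ] F [ 0.6 -1.2 -0.6] w 0.0637 rows lin 2.4 rot 9.2
```

Emit:
jog_arm(rows=[{"xyz": [1.5,0.8,0],"delta_rot": [0,0,-7],"fingers": 0.5},{"xyz": [3,1.5,0],"delta_rot": [0,0,-14],"fingers": 0.5},{"xyz": [5,2.4,0],"delta_rot": [0,0,-21],"fingers": 0.5},{"xyz": [7,3.4,0],"delta_rot": [0,0,-28],"fingers": 0.5},{"xyz": [8.9,4.3,0.2],"delta_rot": [0,0,-35],"fingers": 0.5}])

```text
clock: 11.87
tcp_pos: [0.6246, -0.2416, 0.0988]
orientation: [2.737, 1.538, 0.008]
contact_force: [-0.3, 0.6, 0.7]
grip_width: 0.0634
```

Emit:
jog_arm(rows=[{"xyz": [0,0,0],"delta_rot": [0,0,-7],"fingers": 0.5},{"xyz": [0,0,0],"delta_rot": [0,0,-14],"fingers": 0.5},{"xyz": [0,0,0],"delta_rot": [0,0,-21],"fingers": 0.5},{"xyz": [0,0,0],"delta_rot": [0,0,-28],"fingers": 0.5},{"xyz": [0,0,0],"delta_rot": [0,0,-31],"fingers": 0.5}])

```text
clock: 12.28
tcp_pos: [0.6248, -0.2419, 0.0998]
orientation: [2.217, 2.219, 0.008]
contact_force: [-0.5, 1.1, -0.3]
grip_width: 0.0633
```

```bash
python3 - <<'E'
from h import *
print(np.round(r.get_obs()['joints'],2))
go((.6234,-.2419,.04),-.012)
im=imaging.grab_frame('wrist'); cv2.imwrite('pics/w10.png',im)
E
```

```text
[-0.04  0.64  0.46  1.7  -0.36  0.87  0.57]
xyz cm [-0.   -0.18  5.98] drot deg [ 0.39 -0.01  0.72] | t 12.28 tcp [ 0.6248 -0.2419  0.0998] F [-0.5  1.1 -0.3] w 0.0633 rows lin 1.4 rot 0.1
```

View pics/w10.png

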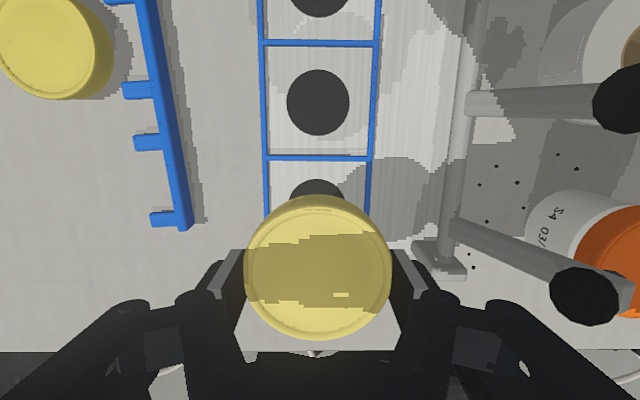

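```bash
python3 - <<'E'
from h import *
o=r.get_obs();c=cam('wrist'); im=imaging.grab_frame('wrist')
hsv=cv2.cvtColor(im,cv2.COLOR_BGR2HSV)
m=((hsv[...,2]<70)).astype(np.uint8); m[:, :270]=0; m[:,368:]=0; m[150:]=0
n,l,s,ce=cv2.connectedComponentsWithStats(m)
for i in range(1,n):
  if s[i,4]>300: print('disc',ce[i],s[i],unproj('wrist',ce[i],.008,c))
print('tin',unproj('wrist',(318,269),o['tcp_pos'][2]-.003+.022,c),o['tcp_pos'])
E
```

```text
disc [318.87214612   6.3348554 ] [292   0  55  17 657] [ 0.62506517 -0.1073329   0.008     ]
disc [317.40999057 101.9016651 ] [ 287   70   62   65 3183] [ 0.62414452 -0.16595812  0.008     ]
tin [ 0.62352333 -0.23610119  0.11885587] [ 0.62472708 -0.24193057  0.09985587]
```

```bash
python3 - <<'E'
from h import *
o=r.get_obs();c=cam('wrist')
for z in (.115,.119,.123):
  print(z,[unproj('wrist',p,z,c)[:2].round(4) for p in [(318,204),(318,340),(245,268),(391,268)]])
tins('wrist',.117)
im=imaging.grab_frame('wrist');cv2.imwrite('pics/w11.png',cv2.resize(im[180:350,220:420],None,fx=3.5,fy=3.5))
E
```

```text
0.115 [array([ 0.6238, -0.2084]), array([ 0.6234, -0.2746]), array([ 0.5918, -0.2372]), array([ 0.6555, -0.2378])]
0.119 [array([ 0.6237, -0.2073]), array([ 0.6234, -0.2714]), array([ 0.5928, -0.2351]), array([ 0.6545, -0.2357])]
0.123 [array([ 0.6237, -0.2061]), array([ 0.6234, -0.2682]), array([ 0.5938, -0.2331]), array([ 0.6534, -0.2336])]
0.91 [57. 48.] enc 0.53 -0.1503 0.0213 fit [ 0.5306 -0.1508] 0.019
0.8 [316. 268.] enc 0.6233 -0.2384 0.0352 fit [ 0.6234 -0.2388] 0.0334
```

View pics/w11.png

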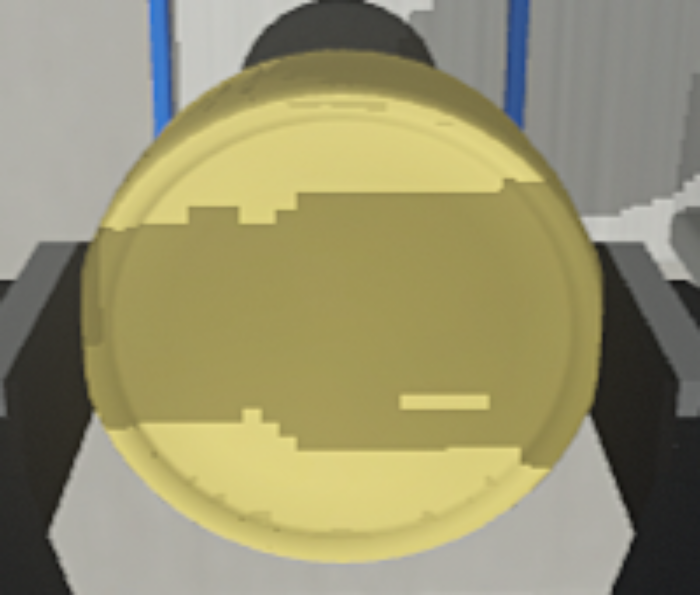

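Emit:
jog_arm(rows=[{"xyz": [-0.1,-0.1,2],"delta_rot": [0.4,0,0.7],"fingers": 0.5},{"xyz": [-0.1,-0.1,4],"delta_rot": [0.4,0,0.7],"fingers": 0.5},{"xyz": [-0.1,-0.1,5.5],"delta_rot": [0.4,0,0.7],"fingers": 0.5},{"xyz": [-0.1,-0.1,6.5],"delta_rot": [0.4,0,0.7],"fingers": 0.5},{"xyz": [-0.1,-0.1,7.2],"delta_rot": [0.4,0,0.7],"fingers": 0.5}])

```text
clock: 12.95
tcp_pos: [0.6236, -0.2421, 0.0258]
orientation: [-2.242, -2.198, 0.002]
contact_force: [0.4, 0.3, -0.9]
grip_width: 0.0637
```

```bash
python3 - <<'E'
from h import *
print(np.round(r.get_obs()['joints'],2))
go((.6236,-.2425,.013),-.012)
im=imaging.grab_frame('wrist');cv2.imwrite('pics/w12.png',im)
E
```

```text
[-0.01  0.74  0.41  1.73 -0.4   0.76  0.59]
xyz cm [-0.04  0.01  1.28] drot deg [-0.15 -0.05 -0.45] | t 12.95 tcp [ 0.6236 -0.2421  0.0258] F [ 0.4  0.3 -0.9] w 0.0637 rows lin 0.3 rot 0.1
```

View pics/w12.png

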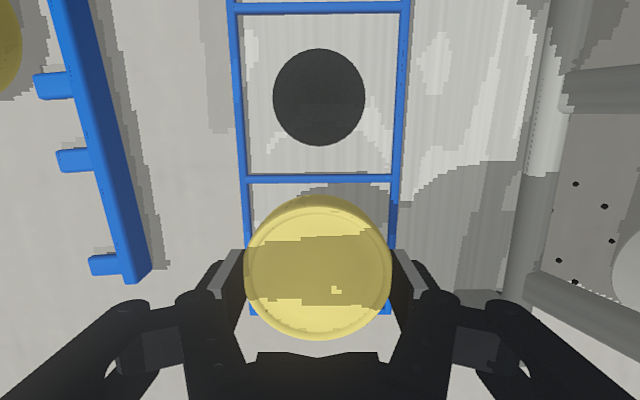

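Emit:
jog_arm(rows=[{"xyz": [0,0,0.4],"delta_rot": [0,0,-0.4],"fingers": 0.5},{"xyz": [0,0,0.8],"delta_rot": [0,0,-0.4],"fingers": 0.5},{"xyz": [0,0,1.1],"delta_rot": [0,0,-0.4],"fingers": 0.5},{"xyz": [0,0,1.25],"delta_rot": [0,0,-0.4],"fingers": 0.5},{"xyz": [0,0,1.3],"delta_rot": [0,0,-0.4],"fingers": 0.5}])

```text
clock: 13.42
tcp_pos: [0.6232, -0.2421, 0.0123]
orientation: [-2.233, -2.205, 0.002]
contact_force: [-1.2, 1.0, 2.9]
grip_width: 0.0636
```

```bash
python3 - <<'E'
from h import *
go((.6236,-.2425,.0125),-.012)
im=imaging.grab_frame('wrist');cv2.imwrite('pics/w13.png',im)
im=imaging.grab_frame('scene');cv2.imwrite('pics/s13.png',cv2.resize(im[200:320,310:510],None,fx=4,fy=4))
E
```

```text
xyz cm [-0.04  0.04 -0.02] drot deg [-0.19 -0.07 -0.05] | t 13.42 tcp [ 0.6232 -0.2421  0.0123] F [-1.2  1.   2.9] w 0.0636 rows lin 0.0 rot 0.0
```

View pics/w13.png

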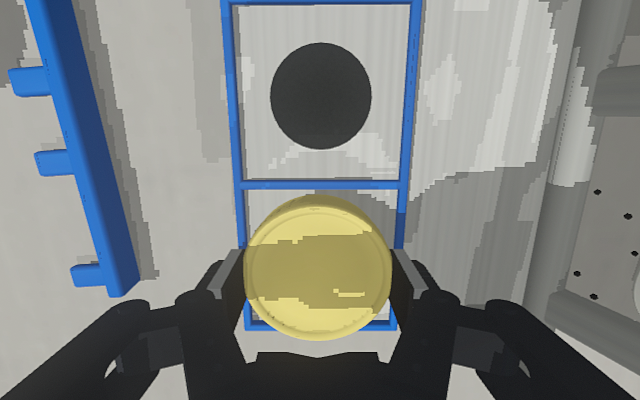

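View pics/s13.png

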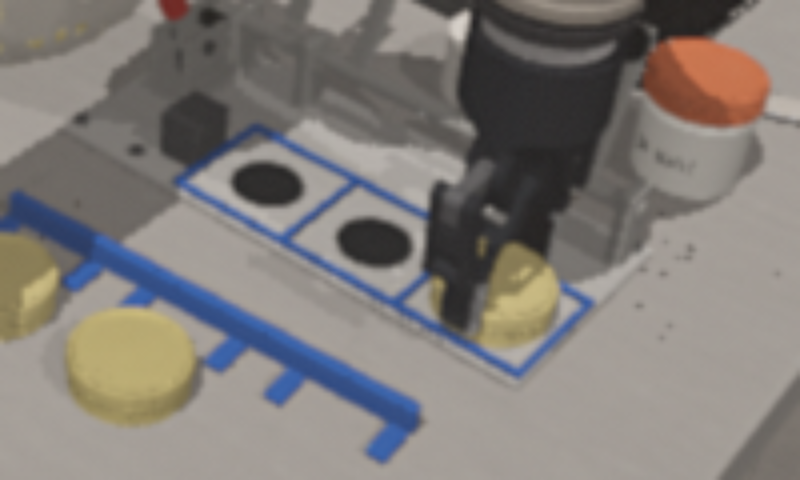

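Emit:
jog_arm(rows=[{"xyz": [0,0,0],"delta_rot": [0,0,0],"fingers": 0.07},{"xyz": [0,0,0],"delta_rot": [0,0,0],"fingers": 0.07},{"xyz": [0,0,0],"delta_rot": [0,0,0],"fingers": 0.07},{"xyz": [0,0,-2.5],"delta_rot": [0,0,0],"fingers": 0.07},{"xyz": [0,0,-6],"delta_rot": [0,0,0],"fingers": 0.07}])

```text
clock: 13.93
tcp_pos: [0.6211, -0.241, 0.0698]
orientation: [-2.229, -2.201, 0.007]
contact_force: [-0.4, -0.2, 0.5]
grip_width: 0.0793
```

Emit:
jog_arm(rows=[{"xyz": [-0.5,-1.5,-4],"delta_rot": [0,0,5],"fingers": 0.07},{"xyz": [-1,-3,-5],"delta_rot": [0,0,12],"fingers": 0.07},{"xyz": [-1,-6,-5],"delta_rot": [0,0,19],"fingers": 0.07},{"xyz": [-1,-9,-5],"delta_rot": [0,0,26],"fingers": 0.07},{"xyz": [-1,-12,-5],"delta_rot": [0,0,33],"fingers": 0.07}])

```text
clock: 14.35
tcp_pos: [0.5004, -0.2497, 0.1214]
orientation: [-2.769, -1.47, 0.009]
contact_force: [0.6, 0.7, -0.7]
grip_width: 0.0797
```

```bash
python3 - <<'E'
from h import *
go((.4543,-.1335,.12),-np.pi/2)
E
```

```text
xyz cm [  7.04 -10.33   0.22] drot deg [-0.38  0.34 55.92] | t 14.35 tcp [ 0.5004 -0.2497  0.1214] F [ 0.6  0.7 -0.7] w 0.0797 rows lin 3.0 rot 7.8
```

Emit:
jog_arm(rows=[{"xyz": [1.4,-2,0],"delta_rot": [0,0,7],"fingers": 0.07},{"xyz": [2.8,-4,0],"delta_rot": [0,0,14],"fingers": 0.07},{"xyz": [4.2,-6,0],"delta_rot": [0,0,21],"fingers": 0.07},{"xyz": [5.6,-8,0],"delta_rot": [0,0,28],"fingers": 0.07},{"xyz": [7,-10.3,0],"delta_rot": [0,0,35],"fingers": 0.07}])

```text
clock: 14.77
tcp_pos: [0.4544, -0.1334, 0.1225]
orientation: [-3.087, -0.56, 0.01]
contact_force: [0.5, 0.2, 0.1]
grip_width: 0.0793
```

Emit:
jog_arm(rows=[{"xyz": [0,0,0],"delta_rot": [0,0,7],"fingers": 0.07},{"xyz": [0,0,0],"delta_rot": [0,0,14],"fingers": 0.07},{"xyz": [0,0,0],"delta_rot": [0,0,21],"fingers": 0.07},{"xyz": [0,0,0],"delta_rot": [0,0,21],"fingers": 0.07},{"xyz": [0,0,0],"delta_rot": [0,0,21],"fingers": 0.07}])

```text
clock: 15.18
tcp_pos: [0.4545, -0.1333, 0.1225]
orientation: [-3.139, 0.006, 0.011]
contact_force: [-0.5, -0.2, 0.6]
grip_width: 0.0796
```

```bash
python3 - <<'E'
from h import *
print(np.round(r.get_obs()['joints'],2))
go((.4543,-.1335,.02),-np.pi/2)
im=tins('wrist'); cv2.imwrite('pics/w14.png',im)
E
```

```text
[-0.61  0.46  0.98  2.16 -0.54  0.79 -0.86]
xyz cm [ 0.05  0.04 10.25] drot deg [-0.13  0.39 -0.22] | t 15.18 tcp [ 0.4545 -0.1333  0.1225] F [-0.5 -0.2  0.6] w 0.0796 rows lin 2.5 rot 0.1
0.75 [205. 204.] enc 0.4514 -0.0441 0.0358 fit [ 0.4511 -0.0436] 0.0339
0.74 [317. 198.] enc 0.4545 -0.1323 0.0337 fit [ 0.4543 -0.1322] 0.0328
0.62 [473.   4.] enc 0.592 -0.2367 0.0169 fit [ 0.5974 -0.2368] 0.0122
```

View pics/w14.png

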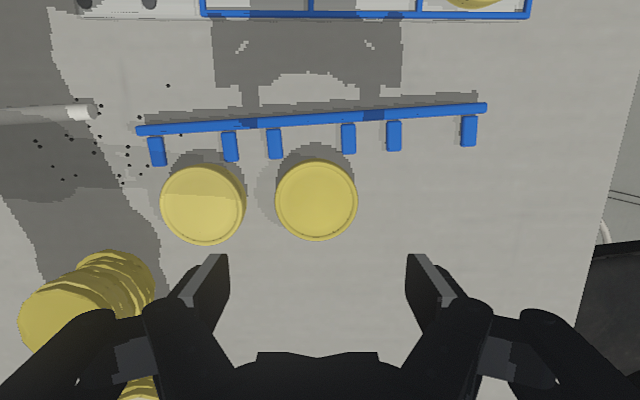

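Emit:
jog_arm(rows=[{"xyz": [0,0,3],"delta_rot": [0,0.3,-0.2],"fingers": 0.12},{"xyz": [0,0,6],"delta_rot": [0,0.3,-0.2],"fingers": 0.12},{"xyz": [0,0,9],"delta_rot": [0,0.3,-0.2],"fingers": 0.12},{"xyz": [0,0,10],"delta_rot": [0,0.3,-0.2],"fingers": 0.12},{"xyz": [0,0,10.2],"delta_rot": [0,0.3,-0.2],"fingers": 0.12}])

```text
clock: 15.7
tcp_pos: [0.4523, -0.1331, 0.0187]
orientation: [-3.138, -0.0, 0.008]
contact_force: [0.3, 0.4, 0.4]
grip_width: 0.0752
```

```bash
python3 - <<'E'
from h import *
go((.4543,-.1328,.003),-np.pi/2)
E
```

```text
xyz cm [ 0.21 -0.02  1.57] drot deg [-0.21  0.28  0.01] | t 15.7 tcp [ 0.4523 -0.1331  0.0187] F [0.3 0.4 0.4] w 0.0752 rows lin 0.4 rot 0.0
```

Emit:
jog_arm(rows=[{"xyz": [0.2,0,0.8],"delta_rot": [0,0.2,0],"fingers": 0.12},{"xyz": [0.2,0,1.5],"delta_rot": [0,0.2,0],"fingers": 0.12},{"xyz": [0.2,0,1.6],"delta_rot": [0,0.2,0],"fingers": 0.12},{"xyz": [0.2,0,1.6],"delta_rot": [0,0.2,0],"fingers": 0.3},{"xyz": [0.2,0,1.6],"delta_rot": [0,0.2,0],"fingers": 0.5}])

```text
clock: 16.12
tcp_pos: [0.4544, -0.1332, 0.0036]
orientation: [-3.137, -0.0, 0.001]
contact_force: [-1.0, 0.4, 2.5]
grip_width: 0.0632
```

Emit:
jog_arm(rows=[{"xyz": [0,0,0],"delta_rot": [0,0,0],"fingers": 0.5},{"xyz": [0,0,-3],"delta_rot": [0,0,-3],"fingers": 0.5},{"xyz": [1,0,-6],"delta_rot": [0,0,-9],"fingers": 0.5},{"xyz": [3,0.6,-9],"delta_rot": [0,0,-16],"fingers": 0.5},{"xyz": [6,1.2,-9],"delta_rot": [0,0,-23],"fingers": 0.5}])

```text
clock: 16.53
tcp_pos: [0.5157, -0.1468, 0.0986]
orientation: [-3.074, -0.633, -0.008]
contact_force: [0.7, -0.4, -1.1]
grip_width: 0.063
```

```bash
python3 - <<'E'
from h import *
go((.6242,-.1670,.08),-.012)
E
```

```text
xyz cm [9.15 6.14 1.91] drot deg [  0.11  -0.34 -66.04] | t 16.53 tcp [ 0.5157 -0.1468  0.0986] F [ 0.7 -0.4 -1.1] w 0.063 rows lin 2.7 rot 9.2
```

Emit:
jog_arm(rows=[{"xyz": [1.8,1.2,0.2],"delta_rot": [0,0,-7],"fingers": 0.5},{"xyz": [3.6,2.4,0.2],"delta_rot": [0,0,-14],"fingers": 0.5},{"xyz": [5.4,3.6,0.2],"delta_rot": [0,0,-21],"fingers": 0.5},{"xyz": [7.2,4.8,0.2],"delta_rot": [0,0,-28],"fingers": 0.5},{"xyz": [9.1,6.1,0.4],"delta_rot": [0,0,-35],"fingers": 0.5}])

```text
clock: 16.95
tcp_pos: [0.6246, -0.167, 0.096]
orientation: [-2.739, -1.538, -0.01]
contact_force: [0.1, 0.0, -0.5]
grip_width: 0.0633
```

Emit:
jog_arm(rows=[{"xyz": [0,0,0],"delta_rot": [0,0,-7],"fingers": 0.5},{"xyz": [0,0,0],"delta_rot": [0,0,-14],"fingers": 0.5},{"xyz": [0,0,0],"delta_rot": [0,0,-21],"fingers": 0.5},{"xyz": [0,0,0],"delta_rot": [0,0,-28],"fingers": 0.5},{"xyz": [0,0,0],"delta_rot": [0,0,-31],"fingers": 0.5}])

```text
clock: 17.37
tcp_pos: [0.6245, -0.1674, 0.0967]
orientation: [2.22, 2.22, 0.01]
contact_force: [-0.9, -0.3, -0.7]
grip_width: 0.0629
```

```bash
python3 - <<'E'
from h import *
print(np.round(r.get_obs()['joints'],2))
go((.6242,-.1670,.025),-.012)
E
```

```text
[-0.13  0.61  0.42  1.76 -0.33  0.84  0.44]
xyz cm [ 0.02 -0.07  7.17] drot deg [ 0.34 -0.16  0.68] | t 17.37 tcp [ 0.6245 -0.1674  0.0967] F [-0.9 -0.3 -0.7] w 0.0629 rows lin 1.7 rot 0.1
```

Emit:
jog_arm(rows=[{"xyz": [0,0,2],"delta_rot": [0.3,-0.1,0.7],"fingers": 0.5},{"xyz": [0,0,4],"delta_rot": [0.3,-0.1,0.7],"fingers": 0.5},{"xyz": [0,0,6],"delta_rot": [0.3,-0.1,0.7],"fingers": 0.5},{"xyz": [0,0,7],"delta_rot": [0.3,-0.1,0.7],"fingers": 0.5},{"xyz": [0,0,7],"delta_rot": [0.3,-0.1,0.7],"fingers": 0.5}])

```text
clock: 17.78
tcp_pos: [0.6232, -0.1668, 0.0247]
orientation: [-2.232, -2.206, 0.002]
contact_force: [-0.5, -0.2, -1.3]
grip_width: 0.063
```

```bash
python3 - <<'E'
from h import *
go((.6242,-.1670,.0125),-.012)
im=imaging.grab_frame('wrist');cv2.imwrite('pics/w15.png',im)
E
```

```text
xyz cm [-0.03  0.11  1.22] drot deg [-0.19 -0.08  0.  ] | t 17.78 tcp [ 0.6232 -0.1668  0.0247] F [-0.5 -0.2 -1.3] w 0.063 rows lin 0.3 rot 0.0
```

View pics/w15.png

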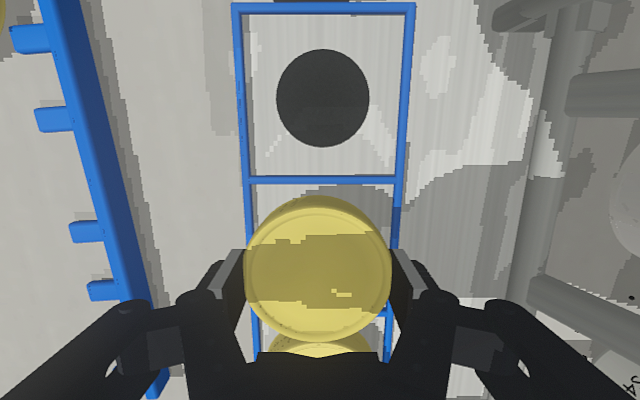

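Emit:
jog_arm(rows=[{"xyz": [0,0.1,0.4],"delta_rot": [-0.2,0,0],"fingers": 0.5},{"xyz": [0,0.1,0.8],"delta_rot": [-0.2,0,0],"fingers": 0.5},{"xyz": [0,0.1,1.1],"delta_rot": [-0.2,0,0],"fingers": 0.5},{"xyz": [0,0.1,1.2],"delta_rot": [-0.2,0,0],"fingers": 0.5},{"xyz": [0,0.1,1.25],"delta_rot": [-0.2,0,0],"fingers": 0.5}])

```text
clock: 18.25
tcp_pos: [0.6252, -0.1671, 0.0138]
orientation: [2.234, 2.207, 0.004]
contact_force: [-0.8, -0.1, -0.3]
grip_width: 0.0632
```

Emit:
jog_arm(rows=[{"xyz": [0,0,0],"delta_rot": [0,0,0],"fingers": 0.07},{"xyz": [0,0,0],"delta_rot": [0,0,0],"fingers": 0.07},{"xyz": [0,0,0],"delta_rot": [0,0,0],"fingers": 0.07},{"xyz": [0,0,-2.5],"delta_rot": [0,0,0],"fingers": 0.07},{"xyz": [0,0,-6],"delta_rot": [0,0,0],"fingers": 0.07}])

```text
clock: 18.67
tcp_pos: [0.6226, -0.1664, 0.0715]
orientation: [-2.232, -2.205, 0.002]
contact_force: [0.7, -0.3, 0.6]
grip_width: 0.0797
```

```bash
python3 - <<'E'
from h import *
go((.4513,-.043,.12),-np.pi/2)
E
```

```text
xyz cm [ 12.14 -17.29  -4.76] drot deg [-0.27  0.09 89.31] | t 18.67 tcp [ 0.6226 -0.1664  0.0715] F [ 0.7 -0.3  0.6] w 0.0797 rows lin 5.2 rot 12.5
```

Emit:
jog_arm(rows=[{"xyz": [0.5,-1.5,-4],"delta_rot": [0,0,7],"fingers": 0.07},{"xyz": [2,-4.5,-5],"delta_rot": [0,0,14],"fingers": 0.07},{"xyz": [4,-8,-5],"delta_rot": [0,0,21],"fingers": 0.07},{"xyz": [6,-11,-5],"delta_rot": [0,0,28],"fingers": 0.07},{"xyz": [8,-14,-5],"delta_rot": [0,0,35],"fingers": 0.07}])

```text
clock: 19.08
tcp_pos: [0.4823, -0.0842, 0.1226]
orientation: [-2.797, -1.423, 0.002]
contact_force: [-0.1, 0.8, 0.9]
grip_width: 0.0794
```

```bash
python3 - <<'E'
from h import *
print(np.round(r.get_obs()['joints'],2))
go((.4513,-.043,.12),-np.pi/2)
E
```

```text
[-0.49  0.38  0.66  2.12 -0.34  0.75 -0.24]
xyz cm [ 1.51 -4.93  0.28] drot deg [-0.23  0.08 53.92] | t 19.08 tcp [ 0.4823 -0.0842  0.1226] F [-0.1  0.8  0.9] w 0.0794 rows lin 1.2 rot 7.5
```

Emit:
jog_arm(rows=[{"xyz": [0.3,-1,0],"delta_rot": [0,0,7],"fingers": 0.07},{"xyz": [0.6,-2,0],"delta_rot": [0,0,14],"fingers": 0.07},{"xyz": [0.9,-3,0],"delta_rot": [0,0,21],"fingers": 0.07},{"xyz": [1.2,-4,0],"delta_rot": [0,0,28],"fingers": 0.07},{"xyz": [1.5,-4.9,0],"delta_rot": [0,0,35],"fingers": 0.07}])

```text
clock: 19.5
tcp_pos: [0.4512, -0.0427, 0.1231]
orientation: [-3.097, -0.507, 0.003]
contact_force: [0.3, -0.0, 0.1]
grip_width: 0.079
```

Emit:
jog_arm(rows=[{"xyz": [0,0,0],"delta_rot": [0,0,7],"fingers": 0.07},{"xyz": [0,0,0],"delta_rot": [0,0,14],"fingers": 0.07},{"xyz": [0,0,0],"delta_rot": [0,0,19],"fingers": 0.07},{"xyz": [0,0,0],"delta_rot": [0,0,19],"fingers": 0.07},{"xyz": [0,0,0],"delta_rot": [0,0,19],"fingers": 0.07}])

```text
clock: 19.92
tcp_pos: [0.4514, -0.0426, 0.1232]
orientation: [-3.138, 0.007, 0.003]
contact_force: [-1.4, -0.5, 0.5]
grip_width: 0.0798
```

```bash
python3 - <<'E'
from h import *
print(np.round(r.get_obs()['joints'],2))
go((.4513,-.0425,.02),-np.pi/2)
im=tins('wrist'); cv2.imwrite('pics/w16.png',im)
E
```

```text
[-0.8   0.39  0.93  2.21 -0.47  0.75 -1.12]
xyz cm [ 0.02  0.02 10.32] drot deg [-0.2   0.12 -0.26] | t 19.92 tcp [ 0.4514 -0.0426  0.1232] F [-1.4 -0.5  0.5] w 0.0798 rows lin 2.5 rot 0.0
0.68 [316. 200.] enc 0.4504 -0.0414 0.0339 fit [ 0.4503 -0.0414] 0.0328
```

View pics/w16.png

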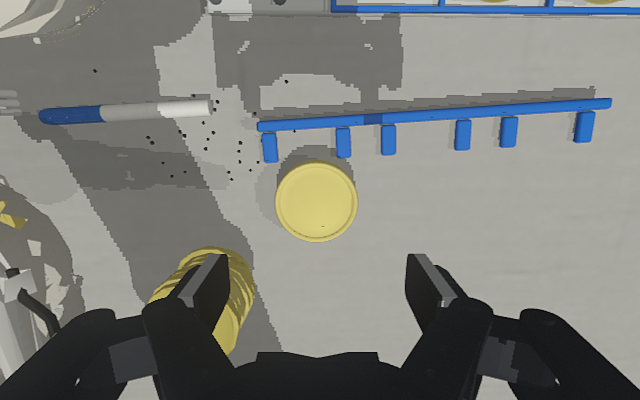

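```bash
python3 - <<'E'
from h import *
im=imaging.grab_frame('top'); cv2.imwrite('pics/t16.png',cv2.resize(im[180:330,260:460],None,fx=4,fy=4))
K=cam('top')
for z in (0,.06,.09):print(z,unproj('top',(326,286),z,K))
im=imaging.grab_frame('scene'); cv2.imwrite('pics/s16.png',cv2.resize(im[200:320,200:400],None,fx=4,fy=4))
for z in (.04,.07): print(unproj('scene',(252,250),z))
print(unproj('scene',(252,280),0))
E
```

```text
0 [0.36781403 0.0502415  0.        ]
0.06 [0.37064467 0.05165621 0.06      ]
0.09 [0.37205999 0.05236356 0.09      ]
[0.39227767 0.07525573 0.04      ]
[0.37000412 0.04464022 0.07      ]
[0.35747381 0.03716289 0.        ]
```

View pics/t16.png

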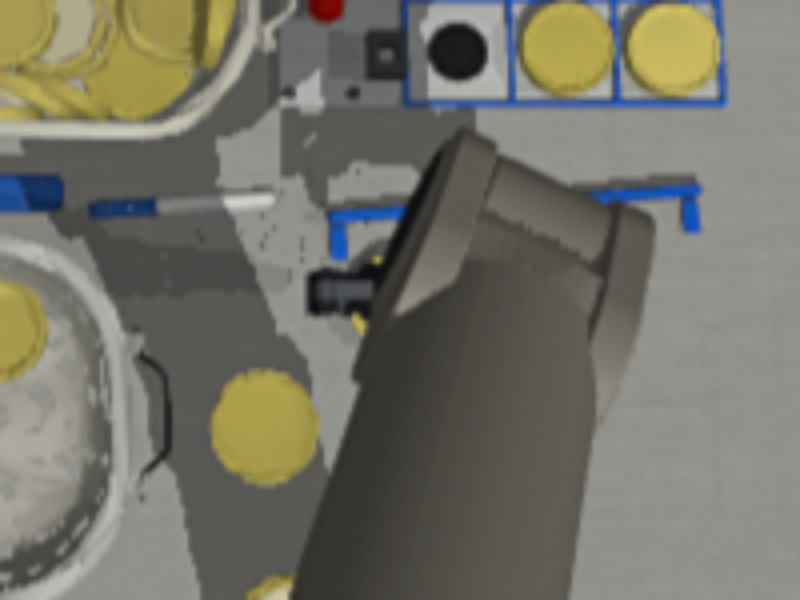

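View pics/s16.png

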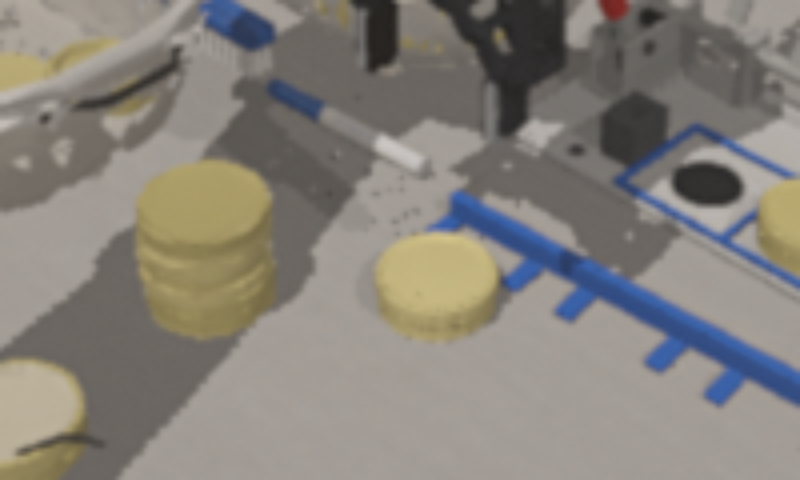

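Emit:
jog_arm(rows=[{"xyz": [0,-0.1,3],"delta_rot": [-0.2,0.1,-0.2],"fingers": 0.08},{"xyz": [0,-0.1,6],"delta_rot": [-0.2,0.1,-0.2],"fingers": 0.08},{"xyz": [0,-0.1,9],"delta_rot": [-0.2,0.1,-0.2],"fingers": 0.08},{"xyz": [0,-0.1,10],"delta_rot": [-0.2,0.1,-0.2],"fingers": 0.08},{"xyz": [0,-0.1,10.4],"delta_rot": [-0.2,0.1,-0.2],"fingers": 0.08}])

```text
clock: 20.53
tcp_pos: [0.4497, -0.0415, 0.0174]
orientation: [-3.141, 0.003, 0.006]
contact_force: [0.9, -0.0, 0.0]
grip_width: 0.0783
```

```bash
python3 - <<'E'
from h import *
print(np.round(r.get_obs()['joints'],2))
go((.4505,-.0415,.003),-np.pi/2)
E
```

```text
[-0.58  0.58  0.67  2.26 -0.73  0.53 -0.91]
xyz cm [ 0.08 -0.    1.44] drot deg [-0.02  0.22 -0.12] | t 20.53 tcp [ 0.4497 -0.0415  0.0174] F [ 0.9 -0.   0. ] w 0.0783 rows lin 0.3 rot 0.0
```

Emit:
jog_arm(rows=[{"xyz": [0.1,0,0.7],"delta_rot": [0,0.2,0],"fingers": 0.08},{"xyz": [0.1,0,1.4],"delta_rot": [0,0.2,0],"fingers": 0.08},{"xyz": [0.1,0,1.45],"delta_rot": [0,0.2,0],"fingers": 0.08},{"xyz": [0.1,0,1.45],"delta_rot": [0,0.2,0],"fingers": 0.3},{"xyz": [0.1,0,1.45],"delta_rot": [0,0.2,0],"fingers": 0.5}])

```text
clock: 20.95
tcp_pos: [0.451, -0.0415, 0.0037]
orientation: [-3.14, 0.003, -0.001]
contact_force: [-2.0, -0.3, 6.2]
grip_width: 0.0636
```

Emit:
jog_arm(rows=[{"xyz": [0,0,0],"delta_rot": [0,0,0],"fingers": 0.5},{"xyz": [0,0,-3],"delta_rot": [0,0,-3],"fingers": 0.5},{"xyz": [1,0.5,-6],"delta_rot": [0,0,-9],"fingers": 0.5},{"xyz": [3,1.5,-9],"delta_rot": [0,0,-16],"fingers": 0.5},{"xyz": [6,3,-9],"delta_rot": [0,0,-23],"fingers": 0.5}])

```text
clock: 21.37
tcp_pos: [0.5125, -0.0711, 0.0985]
orientation: [-3.076, -0.635, -0.009]
contact_force: [0.7, -0.7, -0.6]
grip_width: 0.0629
```

```bash
python3 - <<'E'
from h import *
go((.6252,-.092,.09),-.012)
E
```

```text
xyz cm [9.52 6.38 0.9 ] drot deg [  0.19  -0.3  -66.  ] | t 21.37 tcp [ 0.5125 -0.0711  0.0985] F [ 0.7 -0.7 -0.6] w 0.0629 rows lin 2.8 rot 9.2
```

Emit:
jog_arm(rows=[{"xyz": [1.8,1.2,0],"delta_rot": [0,0,-7],"fingers": 0.5},{"xyz": [3.6,2.4,0],"delta_rot": [0,0,-14],"fingers": 0.5},{"xyz": [5.4,3.6,0],"delta_rot": [0,0,-21],"fingers": 0.5},{"xyz": [7.4,5,0],"delta_rot": [0,0,-28],"fingers": 0.5},{"xyz": [9.4,6.4,0],"delta_rot": [0,0,-35],"fingers": 0.5}])

```text
clock: 21.78
tcp_pos: [0.6251, -0.0927, 0.0996]
orientation: [2.738, 1.539, 0.01]
contact_force: [0.4, -0.3, -1.5]
grip_width: 0.0632
```

Emit:
jog_arm(rows=[{"xyz": [0,0,0],"delta_rot": [0,0,-7],"fingers": 0.5},{"xyz": [0,0,0],"delta_rot": [0,0,-14],"fingers": 0.5},{"xyz": [0,0,0],"delta_rot": [0,0,-21],"fingers": 0.5},{"xyz": [0,0,0],"delta_rot": [0,0,-28],"fingers": 0.5},{"xyz": [0,0,0],"delta_rot": [0,0,-31],"fingers": 0.5}])

```text
clock: 22.2
tcp_pos: [0.6251, -0.0929, 0.1001]
orientation: [2.219, 2.22, 0.009]
contact_force: [0.6, -0.2, -0.3]
grip_width: 0.0634
```

```bash
python3 - <<'E'
from h import *
print(np.round(r.get_obs()['joints'],2))
go((.6252,-.092,.025),-.012)
im=imaging.grab_frame('wrist');cv2.imwrite('pics/w17.png',im)
E
```

```text
[-0.22  0.57  0.38  1.8  -0.28  0.82  0.29]
xyz cm [ 0.07 -0.04  7.51] drot deg [ 0.37 -0.12  0.72] | t 22.2 tcp [ 0.6251 -0.0929  0.1001] F [ 0.6 -0.2 -0.3] w 0.0634 rows lin 1.8 rot 0.1
```

View pics/w17.png

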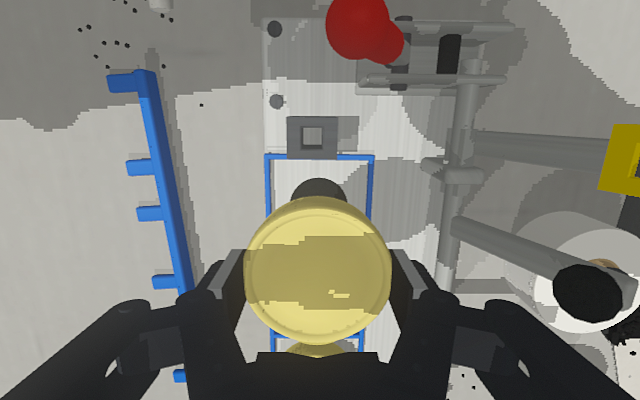

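Emit:
jog_arm(rows=[{"xyz": [0.1,0,2],"delta_rot": [0.3,-0.1,0.7],"fingers": 0.5},{"xyz": [0.1,0,4],"delta_rot": [0.3,-0.1,0.7],"fingers": 0.5},{"xyz": [0.1,0,6],"delta_rot": [0.3,-0.1,0.7],"fingers": 0.5},{"xyz": [0.1,0,7.3],"delta_rot": [0.3,-0.1,0.7],"fingers": 0.5},{"xyz": [0.1,0,7.3],"delta_rot": [0.3,-0.1,0.7],"fingers": 0.5}])

```text
clock: 22.67
tcp_pos: [0.6235, -0.0913, 0.0246]
orientation: [-2.233, -2.206, 0.003]
contact_force: [-1.8, 0.5, 0.1]
grip_width: 0.0637
```

```bash
python3 - <<'E'
from h import *
go((.6252,-.0918,.0125),-.012)
im=imaging.grab_frame('wrist');cv2.imwrite('pics/w18.png',im)
E
```

```text
xyz cm [-0.04  0.18  1.21] drot deg [-0.2  -0.02 -0.02] | t 22.67 tcp [ 0.6235 -0.0913  0.0246] F [-1.8  0.5  0.1] w 0.0637 rows lin 0.3 rot 0.0
```

View pics/w18.png

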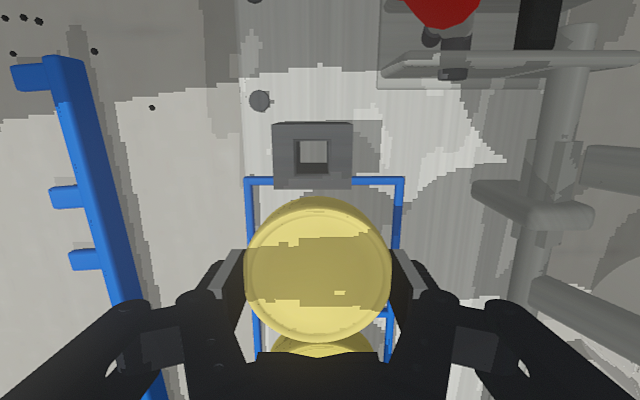

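```bash
python3 - <<'E'
from h import *
c=cam('wrist'); print(c[1],[unproj('wrist',p,.038,c).round(4) for p in [(297,139),(328,139),(297,174),(328,174),(312.5,156.5)]])
E
```

```text
[ 0.62408015 -0.02121451  0.16917673] [array([ 0.6158, -0.0322,  0.038 ]), array([ 0.6281, -0.0323,  0.038 ]), array([ 0.6153, -0.0463,  0.038 ]), array([ 0.6281, -0.0465,  0.038 ]), array([ 0.6218, -0.0392,  0.038 ])]
```

Emit:
jog_arm(rows=[{"xyz": [0,0.15,0.4],"delta_rot": [-0.2,0,0],"fingers": 0.5},{"xyz": [0,0.15,0.8],"delta_rot": [-0.2,0,0],"fingers": 0.5},{"xyz": [0,0.15,1.1],"delta_rot": [-0.2,0,0],"fingers": 0.5},{"xyz": [0,0.15,1.2],"delta_rot": [-0.2,0,0],"fingers": 0.5},{"xyz": [0,0.15,1.25],"delta_rot": [-0.2,0,0],"fingers": 0.5}])

```text
clock: 23.13
tcp_pos: [0.6261, -0.0917, 0.0138]
orientation: [2.234, 2.207, 0.003]
contact_force: [-0.1, -1.1, 0.2]
grip_width: 0.0628
```

Emit:
jog_arm(rows=[{"xyz": [0,0,0],"delta_rot": [0,0,0],"fingers": 0.07},{"xyz": [0,0,0],"delta_rot": [0,0,0],"fingers": 0.07},{"xyz": [0,0,0],"delta_rot": [0,0,0],"fingers": 0.07},{"xyz": [0,0,-2.5],"delta_rot": [0,0,0],"fingers": 0.07},{"xyz": [0,0,-6],"delta_rot": [0,0,0],"fingers": 0.07}])

```text
clock: 23.55
tcp_pos: [0.6234, -0.0913, 0.0716]
orientation: [-2.233, -2.205, 0.004]
contact_force: [0.5, 0.4, 0.7]
grip_width: 0.0794
```

Emit:
jog_arm(rows=[{"xyz": [0,0,-4],"delta_rot": [0,0,0],"fingers": 0.3},{"xyz": [0,-1,-8],"delta_rot": [0,0,0],"fingers": 0.6},{"xyz": [-1,-3,-12],"delta_rot": [0,0,0],"fingers": 0.9},{"xyz": [-3,-5,-15],"delta_rot": [0,0,0],"fingers": 1},{"xyz": [-5,-7,-18],"delta_rot": [0,0,0],"fingers": 1}])

```text
clock: 23.97
tcp_pos: [0.5546, -0.1387, 0.2518]
orientation: [-2.231, -2.208, 0.002]
contact_force: [0.6, -0.2, 0.9]
grip_width: 0.0186
```

```bash
python3 - <<'E'
from h import *
o=r.get_obs()
go((.6252,-.092,.0125),-.012)
im=tins('wrist',.03);cv2.imwrite('pics/w19.png',im)
E
```

```text
xyz cm [ 4.73  7.07 23.91] drot deg [-0.15 -0.04  0.1 ] | t 23.97 tcp [ 0.5546 -0.1387  0.2518] F [ 0.6 -0.2  0.9] w 0.0186 rows lin 6.1 rot 0.0
0.82 [383. 131.] enc 0.6239 -0.092 0.0339 fit [ 0.6242 -0.0916] 0.0328
0.68 [378. 246.] enc 0.6221 -0.2373 0.0357 fit [ 0.625  -0.2346] 0.03
0.58 [379. 195.] enc 0.6224 -0.1663 0.035 fit [ 0.6231 -0.1656] 0.0334
```

View pics/w19.png

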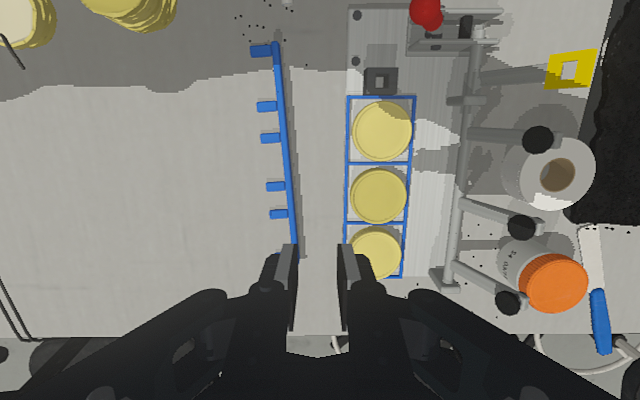

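```bash
python3 - <<'E'
from h import *
go((.595,.011,.16),-.012)
for n in ['wrist','scene','top']:
  imaging.grab_frame(n)
  for d in imaging.cut_out(n,'handle_ball')[:2]: print(n,d['conf'],d['position'],d['region'].sum())
  for d in imaging.tip_of(n,'handle_ball')[:2]: print(n,'tip',d['conf'],d['position'],unproj(n,d['position'],.108))
E
```

```text
xyz cm [15.67  3.69  9.55] drot deg [ 0.26  0.08 -0.45] | t 24.07 tcp [ 0.5545 -0.1448  0.2556] F [0.4 0.1 0. ] w 0.0036 rows lin 4.5 rot 0.1
wrist 0.98 [426.2, 8.9] 695
scene 0.43 [349.3, 198.2] 170
scene tip 0.71 [432.0, 275.1] [ 0.52041189 -0.28390687  0.108     ]
scene tip 0.51 [344.7, 190.8] [0.63760648 0.02128343 0.108     ]
top 0.57 [370.4, 189.6] 438
top 0.44 [340.9, 178.3] 109
top tip 0.58 [341.4, 181.5] [0.63722013 0.00839146 0.108     ]
```

Emit:
jog_arm(rows=[{"xyz": [3.1,0.7,0.5],"delta_rot": [0.2,0,-0.4],"fingers": 1},{"xyz": [6.3,1.4,2],"delta_rot": [0.2,0,-0.4],"fingers": 1},{"xyz": [9.4,2.2,4.5],"delta_rot": [0.2,0,-0.4],"fingers": 1},{"xyz": [12.5,2.9,7],"delta_rot": [0.2,0,-0.4],"fingers": 1},{"xyz": [15.7,3.3,9.5],"delta_rot": [0.2,0,-0.4],"fingers": 1}])

```text
clock: 24.93
tcp_pos: [0.5899, 0.02, 0.1521]
orientation: [-2.222, -2.212, 0.01]
contact_force: [1.0, 0.5, 0.4]
grip_width: 0.0002
```

```bash
python3 - <<'E'
from h import *
go((.595,.011,.092),-.012)
c=cam('wrist'); im=imaging.grab_frame('wrist');cv2.imwrite('pics/w20.png',im)
for d in imaging.tip_of('wrist','handle_ball')[:2]: print('tip',d['conf'],d['position'],unproj('wrist',d['position'],.108,c))
E
```

```text
xyz cm [-0.9   0.56  6.01] drot deg [-0.51 -0.01  0.44] | t 24.93 tcp [0.5899 0.02   0.1521] F [1.  0.5 0.4] w 0.0002 rows lin 1.5 rot 0.1
tip 0.77 [399.5, 246.7] [0.63946439 0.00832673 0.108     ]
```

View pics/w20.png

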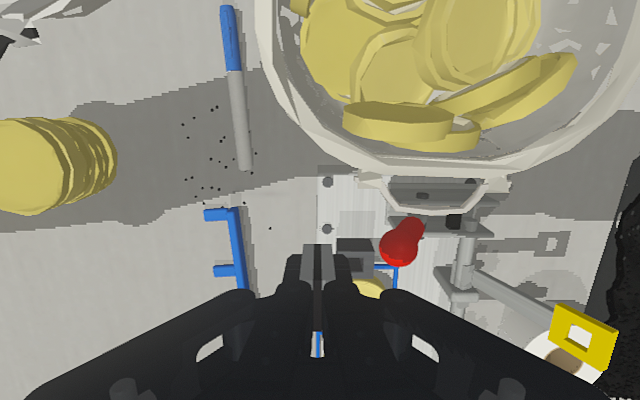

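Emit:
jog_arm(rows=[{"xyz": [-0.6,0.2,1.5],"delta_rot": [-0.5,0,0.4],"fingers": 1},{"xyz": [-1.2,0.4,3],"delta_rot": [-0.5,0,0.4],"fingers": 1},{"xyz": [-1.2,0.4,4.5],"delta_rot": [-0.5,0,0.4],"fingers": 1},{"xyz": [-1.2,0.4,6],"delta_rot": [-0.5,0,0.4],"fingers": 1},{"xyz": [-1.2,0.6,6],"delta_rot": [-0.5,0,0.4],"fingers": 1}])

```text
clock: 25.45
tcp_pos: [0.5894, 0.0142, 0.0851]
orientation: [-2.215, -2.212, 0.015]
contact_force: [-0.4, 0.8, 0.3]
grip_width: -0.0004
```

```bash
python3 - <<'E'
from h import *
go((.645,.008,.092),-.012)
E
```

```text
xyz cm [-0.61  5.55 -0.77] drot deg [-0.86 -0.06  0.63] | t 25.45 tcp [0.5894 0.0142 0.0851] F [-0.4  0.8  0.3] w -0.0004 rows lin 1.4 rot 0.1
```

Emit:
jog_arm(rows=[{"xyz": [-0.5,0.5,-0.5],"delta_rot": [-0.8,0,0.6],"fingers": 1},{"xyz": [-0.5,1,-0.5],"delta_rot": [-0.8,0,0.6],"fingers": 1},{"xyz": [-0.5,1.5,-0.5],"delta_rot": [-0.8,0,0.6],"fingers": 1},{"xyz": [-0.5,2,-0.5],"delta_rot": [-0.8,0,0.6],"fingers": 1},{"xyz": [-0.5,2.5,-0.5],"delta_rot": [-0.8,0,0.6],"fingers": 1}])

```text
clock: 25.87
tcp_pos: [0.6152, 0.0093, 0.0905]
orientation: [-2.233, -2.208, -0.001]
contact_force: [-14.0, -0.5, 11.8]
grip_width: 0.0001
```

Emit:
jog_arm(rows=[{"xyz": [0,0.5,0],"delta_rot": [0,0,0],"fingers": 1},{"xyz": [0,1,0],"delta_rot": [0,0,0],"fingers": 1},{"xyz": [0,1.5,0],"delta_rot": [0,0,0],"fingers": 1},{"xyz": [0,2,0],"delta_rot": [0,0,0],"fingers": 1},{"xyz": [0,2.5,0],"delta_rot": [0,0,0],"fingers": 1}])

```text
clock: 26.28
tcp_pos: [0.6366, 0.0091, 0.0904]
orientation: [-2.229, -2.203, 0.007]
contact_force: [-9.8, -0.6, 7.7]
grip_width: 0.0
```

```bash
python3 - <<'E'
from h import *
go((.678,.008,.092),-.012)
im=imaging.grab_frame('wrist');cv2.imwrite('pics/w21.png',im)
E
```

```text
xyz cm [-0.06  4.13 -0.19] drot deg [-0.51 -0.12  0.03] | t 26.28 tcp [0.6366 0.0091 0.0904] F [-9.8 -0.6  7.7] w 0.0 rows lin 1.0 rot 0.1
```

View pics/w21.png

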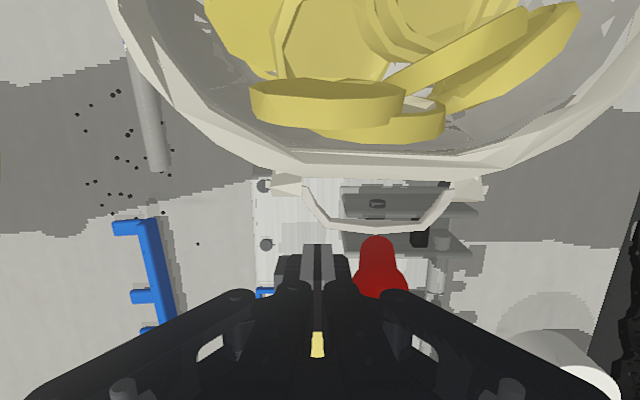

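Emit:
jog_arm(rows=[{"xyz": [0,0.5,0],"delta_rot": [-0.4,0,0],"fingers": 1},{"xyz": [0,1,0],"delta_rot": [-0.4,0,0],"fingers": 1},{"xyz": [0,1.5,0],"delta_rot": [-0.4,0,0],"fingers": 1},{"xyz": [0,2,0],"delta_rot": [-0.4,0,0],"fingers": 1},{"xyz": [0,2.5,0],"delta_rot": [-0.4,0,0],"fingers": 1}])

```text
clock: 26.75
tcp_pos: [0.6652, 0.009, 0.0907]
orientation: [2.233, 2.208, 0.006]
contact_force: [0.4, 0.4, 0.9]
grip_width: -0.0001
```

Emit:
jog_arm(rows=[{"xyz": [0,0.4,0],"delta_rot": [0,0,0],"fingers": 1},{"xyz": [0,0.8,0],"delta_rot": [0,0,0],"fingers": 1},{"xyz": [0,1.2,0],"delta_rot": [0,0,0],"fingers": 1},{"xyz": [0,1.5,0],"delta_rot": [0,0,0],"fingers": 1},{"xyz": [0,1.5,0],"delta_rot": [0,0,0],"fingers": 1}])

```text
clock: 27.17
tcp_pos: [0.6787, 0.0088, 0.0904]
orientation: [-2.232, -2.208, -0.001]
contact_force: [-5.9, 1.9, 4.6]
grip_width: 0.0002
```

```bash
python3 - <<'E'
from h import *
go((.678,.008,.092),-.012)
im=imaging.grab_frame('wrist');cv2.imwrite('pics/w22.png',im)
im=imaging.grab_frame('scene');cv2.imwrite('pics/s22.png',cv2.resize(im[150:300,300:500],None,fx=4,fy=4))
E
```

```text
xyz cm [-0.08 -0.07 -0.16] drot deg [-0.05 -0.12  0.05] | t 27.17 tcp [0.6787 0.0088 0.0904] F [-5.9  1.9  4.6] w 0.0002 rows lin 0.0 rot 0.0
```

View pics/s22.png

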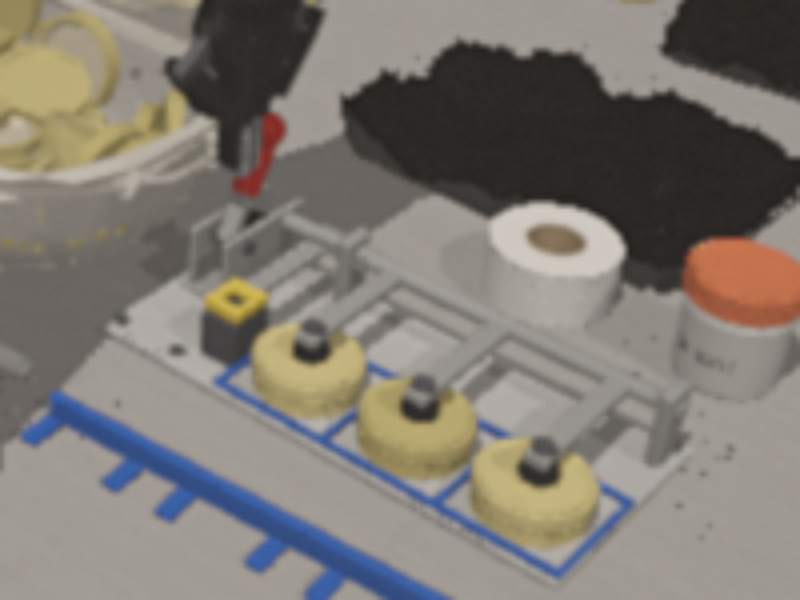

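View pics/w22.png

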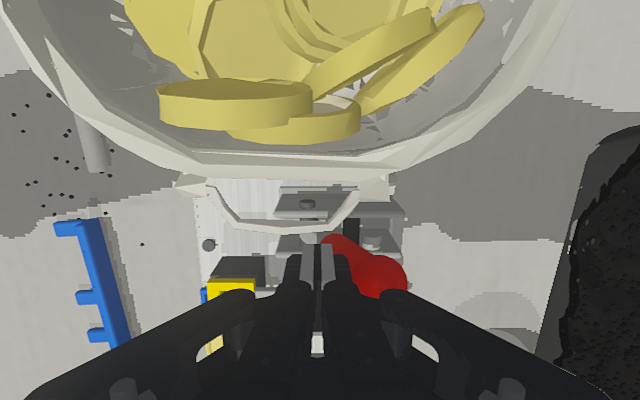

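Emit:
jog_arm(rows=[{"xyz": [0,-0.8,-1],"delta_rot": [0,0,0],"fingers": 1},{"xyz": [0,-1.6,-4],"delta_rot": [0,0,0],"fingers": 1},{"xyz": [0,-2,-8],"delta_rot": [0,0,0],"fingers": 1},{"xyz": [0.5,-3,-12],"delta_rot": [0,0,0],"fingers": 1},{"xyz": [2,-4,-16],"delta_rot": [0,0,0],"fingers": 1}])

```text
clock: 27.68
tcp_pos: [0.6389, 0.0251, 0.2512]
orientation: [2.238, 2.204, 0.002]
contact_force: [0.7, -0.6, 0.7]
grip_width: -0.0001
```

Emit:
jog_arm(rows=[{"xyz": [3.8,-1,-1],"delta_rot": [0,0,0],"fingers": 1},{"xyz": [7.6,-2,-2],"delta_rot": [0,0,0],"fingers": 1},{"xyz": [11.4,-3,-3],"delta_rot": [0,0,0],"fingers": 1},{"xyz": [15.2,-4,-4],"delta_rot": [0,0,0],"fingers": 1},{"xyz": [19,-5,-5],"delta_rot": [0,0,0],"fingers": 1}])

```text
clock: 28.1
tcp_pos: [0.5909, 0.2173, 0.3029]
orientation: [2.239, 2.203, 0.004]
contact_force: [1.4, 0.8, 0.5]
grip_width: -0.0003
```

```bash
python3 - <<'E'
from h import *
print(np.round(r.get_obs()['joints'],2))
go((.56,.30,.27),0)
im=imaging.grab_frame('top');cv2.imwrite('pics/t23.png',cv2.resize(im[120:320,130:400],None,fx=2.9,fy=2.9))
for q,z in (('pin_head',.054),('pin_rest',0)):
  for n in ('top','scene'):
   imaging.grab_frame(n)
   for d in imaging.tip_of(n,q)[:2]: print(n,q,d['conf'],d['position'],unproj(n,d['position'],z))
E
```

```text
[-0.73  0.36  0.37  1.61 -0.14  1.2  -0.35]
xyz cm [ 8.22 -3.23  3.29] drot deg [ 0.14 -0.08 -0.91] | t 28.1 tcp [0.5909 0.2173 0.3029] F [1.4 0.8 0.5] w -0.0003 rows lin 2.3 rot 0.1
scene pin_head 0.38 [223.1, 165.9] [0.56997498 0.42194169 0.054     ]
scene pin_head 0.26 [427.6, 275.1] [ 0.57296547 -0.25252732  0.054     ]
scene pin_rest 0.61 [227.0, 187.7] [0.55423347 0.39116817 0.        ]
scene pin_rest 0.6 [354.0, 283.2] [ 0.50023789 -0.12654491  0.        ]
```

View pics/t23.png

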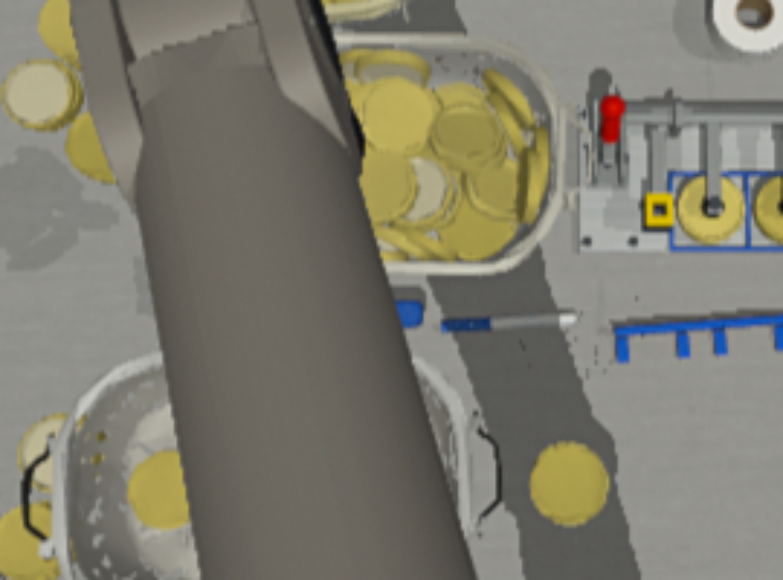

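Emit:
jog_arm(rows=[{"xyz": [2,-0.8,0.8],"delta_rot": [0,0,0],"fingers": 1},{"xyz": [4,-1.6,1.6],"delta_rot": [0,0,0],"fingers": 0.8},{"xyz": [6,-2.4,2.4],"delta_rot": [0,0,0],"fingers": 0.6},{"xyz": [8,-3.2,3],"delta_rot": [0,0,0],"fingers": 0.55},{"xyz": [8,-3.2,3],"delta_rot": [0,0,0],"fingers": 0.55}])

```text
clock: 28.97
tcp_pos: [0.5589, 0.2987, 0.2692]
orientation: [-2.234, -2.205, 0.002]
contact_force: [-1.0, 1.4, 1.0]
grip_width: 0.0383
```

```bash
python3 - <<'E'
from h import *
go((.56,.30,.27),0)
c=cam('wrist');im=imaging.grab_frame('wrist');cv2.imwrite('pics/w24.png',im)
for q,z in (('pin_head',.054),('pin_rest',0)):
   for d in imaging.tip_of('wrist',q)[:2]: print(q,d['conf'],d['position'],unproj('wrist',d['position'],z,c))
E
```

```text
xyz cm [ 0.13  0.11 -0.08] drot deg [-0.16 -0.05 -0.76] | t 28.97 tcp [0.5589 0.2987 0.2692] F [-1.   1.4  1. ] w 0.0383 rows lin 0.0 rot 0.1
pin_head 0.57 [318.6, 78.4] [0.5598928  0.40093251 0.054     ]
pin_rest 0.9 [313.8, 82.9] [0.5542548  0.40076776 0.        ]
```

View pics/w24.png

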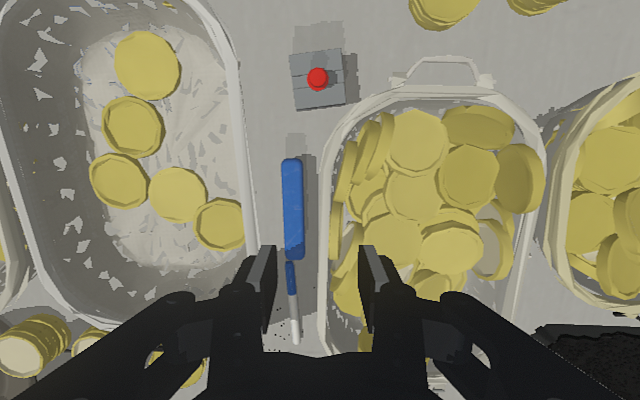

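```bash
python3 - <<'E'
from h import *
for p in [(240,80),(335,135),(345,112),(400,88)]:
  print(p,[unproj('wrist',p,z).round(3)[:2] for z in (.06,.1)])
# basket height guess: project in scene
go((.56,.37,.15),0)
im=imaging.grab_frame('scene');cv2.imwrite('pics/s24.png',cv2.resize(im[130:270,100:370],None,fx=2.9,fy=2.9))
E
```

```text
(240, 80) [array([0.484, 0.395]), array([0.493, 0.391])]
(335, 135) [array([0.581, 0.337]), array([0.579, 0.34 ])]
(345, 112) [array([0.592, 0.361]), array([0.589, 0.361])]
(400, 88) [array([0.649, 0.384]), array([0.639, 0.381])]
xyz cm [ 7.7  -0.39 12.11] drot deg [ 0.07  0.05 -1.13] | t 29.12 tcp [0.5623 0.2931 0.2712] F [ 0.3 -0.6  0.5] w 0.0382 rows lin 3.4 rot 0.2
```

View pics/s24.png

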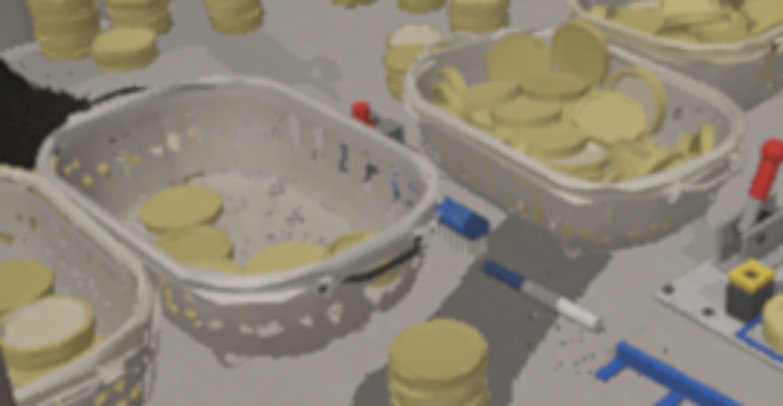

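Emit:
jog_arm(rows=[{"xyz": [2,-0.1,2.5],"delta_rot": [0,0,-1],"fingers": 0.6},{"xyz": [4,-0.2,5],"delta_rot": [0,0,-1],"fingers": 0.62},{"xyz": [6,-0.3,7.5],"delta_rot": [0,0,-1],"fingers": 0.62},{"xyz": [8,-0.4,10],"delta_rot": [0,0,-1],"fingers": 0.62},{"xyz": [8,-0.4,10.5],"delta_rot": [0,0,-1],"fingers": 0.62}])

```text
clock: 29.58
tcp_pos: [0.5579, 0.3751, 0.162]
orientation: [-2.221, -2.221, 0.006]
contact_force: [-1.8, 0.5, 0.0]
grip_width: 0.0322
```

Emit:
jog_arm(rows=[{"xyz": [0,0,0],"delta_rot": [0,0,0],"fingers": 0.62},{"xyz": [0,0,0],"delta_rot": [0,0,0],"fingers": 0.62},{"xyz": [0,0,0],"delta_rot": [0,0,0],"fingers": 0.62},{"xyz": [0,0,0],"delta_rot": [0,0,0],"fingers": 0.62},{"xyz": [0,0,0],"delta_rot": [0,0,0],"fingers": 0.62}])

```text
clock: 30.0
tcp_pos: [0.5591, 0.3743, 0.1636]
orientation: [-2.223, -2.219, 0.002]
contact_force: [0.1, -0.3, -0.5]
grip_width: 0.0326
```

```bash
python3 - <<'E'
from h import *
print(np.round(r.get_obs()['joints'],2))
go((.56,.40,.10),0)
c=cam('wrist');im=imaging.grab_frame('wrist');cv2.imwrite('pics/w25.png',im)
for q,z in (('pin_head',.054),('pin_rest',0)):
   for d in imaging.tip_of('wrist',q)[:2]: print(q,d['conf'],d['position'],unproj('wrist',d['position'],z,c))
hsv=cv2.cvtColor(im,cv2.COLOR_BGR2HSV)
m=(cv2.inRange(hsv,(0,150,80),(8,255,255))|cv2.inRange(hsv,(172,150,80),(180,255,255)))
n,l,s,ce=cv2.connectedComponentsWithStats(m)
for i in range(1,n):
  if s[i,4]>80: print(ce[i],s[i],unproj('wrist',ce[i],.058,c))
E
```

```text
[-0.89  0.55  0.29  1.64 -0.18  0.98 -0.53]
xyz cm [2.58 0.09 6.35] drot deg [-0.07  0.06 -0.11] | t 30.0 tcp [0.5591 0.3743 0.1636] F [ 0.1 -0.3 -0.5] w 0.0326 rows lin 1.6 rot 0.0
pin_head 0.6 [318.4, 167.6] [0.55862856 0.40118589 0.054     ]
pin_rest 0.71 [316.2, 157.4] [0.55670621 0.40157827 0.        ]
[318.17582418 164.69230769] [305 151  28  29 637] [0.5584468  0.40414568 0.058     ]
```

View pics/w25.png

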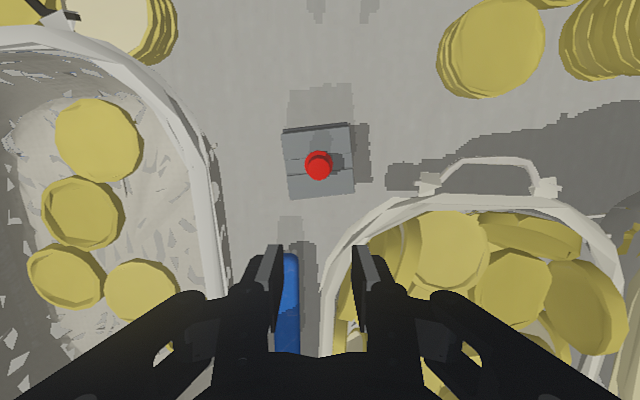

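Emit:
jog_arm(rows=[{"xyz": [1.4,0,1],"delta_rot": [0,0,0],"fingers": 0.6},{"xyz": [2.8,0,3],"delta_rot": [0,0,0],"fingers": 0.6},{"xyz": [2.8,0,5],"delta_rot": [0,0,0],"fingers": 0.6},{"xyz": [2.8,0,7],"delta_rot": [0,0,0],"fingers": 0.6},{"xyz": [2.8,0,7.2],"delta_rot": [0,0,0],"fingers": 0.6}])

```text
clock: 30.57
tcp_pos: [0.5553, 0.4028, 0.0861]
orientation: [-2.219, -2.221, 0.014]
contact_force: [-0.3, -0.5, -0.5]
grip_width: 0.0339
```

Emit:
jog_arm(rows=[{"xyz": [0,0,0],"delta_rot": [0,0,0],"fingers": 0.6},{"xyz": [0,0,0],"delta_rot": [0,0,0],"fingers": 0.6},{"xyz": [0,0,0],"delta_rot": [0,0,0],"fingers": 0.6},{"xyz": [0,0,0],"delta_rot": [0,0,0],"fingers": 0.6},{"xyz": [0,0,0],"delta_rot": [0,0,0],"fingers": 0.6}])

```text
clock: 30.98
tcp_pos: [0.556, 0.4032, 0.0873]
orientation: [-2.22, -2.221, 0.011]
contact_force: [-0.6, 0.2, 0.1]
grip_width: 0.0339
```

```bash
python3 - <<'E'
from h import *
go((.5585,.402,.047),0)
c=cam('wrist');im=imaging.grab_frame('wrist');cv2.imwrite('pics/w26.png',im)
E
```

```text
xyz cm [-0.1   0.27  4.03] drot deg [-0.35  0.22  0.04] | t 30.98 tcp [0.556  0.4032 0.0873] F [-0.6  0.2  0.1] w 0.0339 rows lin 1.0 rot 0.1
```

View pics/w26.png

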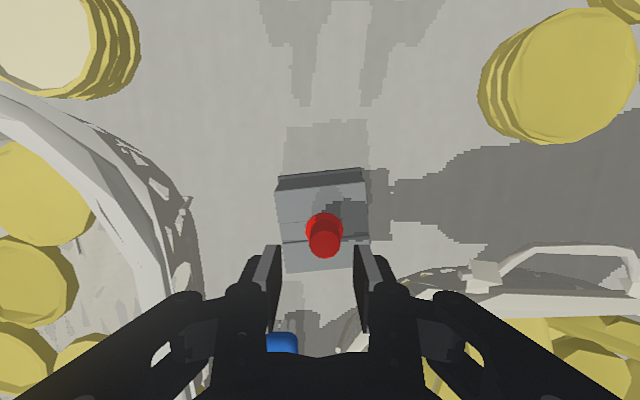

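```bash
python3 - <<'E'
from h import *
print(unproj('wrist',(324,243),.064),unproj('wrist',(324,226),.042))
E
```

```text
[0.55810893 0.4027848  0.064     ] [0.55841323 0.40465309 0.042     ]
```

Emit:
jog_arm(grip_force=40, rows=[{"xyz": [0,0.2,1],"delta_rot": [-0.3,0.2,0],"fingers": 0.6},{"xyz": [0,0.2,2],"delta_rot": [-0.3,0.2,0],"fingers": 0.6},{"xyz": [0,0.2,3],"delta_rot": [-0.3,0.2,0],"fingers": 0.6},{"xyz": [0,0.2,3.9],"delta_rot": [-0.3,0.2,0],"fingers": 0.6},{"xyz": [0,0.2,3.9],"delta_rot": [-0.3,0.2,0],"fingers": 0.6}])

```text
clock: 31.45
tcp_pos: [0.5559, 0.4018, 0.0449]
orientation: [-2.22, -2.222, 0.009]
contact_force: [-0.6, -0.2, -1.0]
grip_width: 0.0345
```

```bash
python3 - <<'E'
from h import *
go((.558,.403,.047),0)
c=cam('wrist');im=imaging.grab_frame('wrist');cv2.imwrite('pics/w27.png',im)
E
```

```text
xyz cm [ 0.12  0.21 -0.21] drot deg [-0.28  0.21  0.04] | t 31.45 tcp [0.5559 0.4018 0.0449] F [-0.6 -0.2 -1. ] w 0.0345 rows lin 0.1 rot 0.0
```

View pics/w27.png

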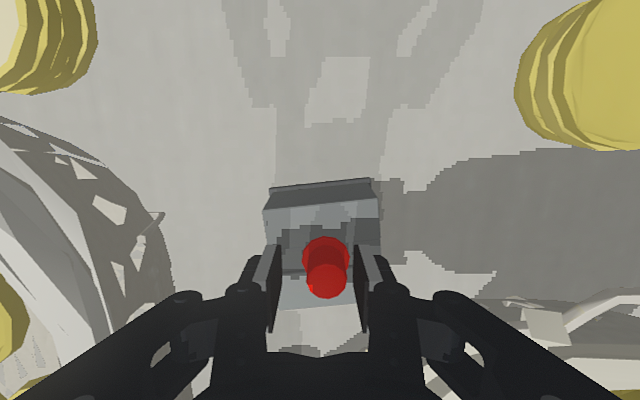

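Emit:
jog_arm(grip_force=40, rows=[{"xyz": [0.1,0.2,-0.25],"delta_rot": [-0.3,0.2,0],"fingers": 0.6},{"xyz": [0.1,0.2,-0.25],"delta_rot": [-0.3,0.2,0],"fingers": 0.6},{"xyz": [0.1,0.2,-0.25],"delta_rot": [-0.3,0.2,0],"fingers": 0.8},{"xyz": [0.1,0.2,-0.25],"delta_rot": [-0.3,0.2,0],"fingers": 1},{"xyz": [0.1,0.2,-0.25],"delta_rot": [-0.3,0.2,0],"fingers": 1}])

```text
clock: 31.92
tcp_pos: [0.559, 0.4034, 0.0493]
orientation: [2.22, 2.222, 0.004]
contact_force: [-0.8, -0.0, 2.6]
grip_width: 0.0162
```

```bash
python3 - <<'E'
from h import *
go((.558,.403,.15),0)
c=cam('wrist');im=imaging.grab_frame('wrist');cv2.imwrite('pics/w28.png',im)
E
```

```text
xyz cm [ -0.03  -0.07 -10.07] drot deg [ 0.13 -0.09  0.04] | t 31.92 tcp [0.559  0.4034 0.0493] F [-0.8 -0.   2.6] w 0.0162 rows lin 2.4 rot 0.0
```

View pics/w28.png

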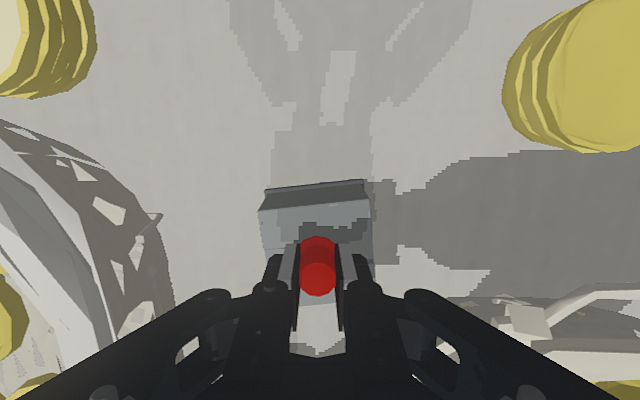

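Emit:
jog_arm(rows=[{"xyz": [0,0,-1.5],"delta_rot": [0.1,0,0],"fingers": 1},{"xyz": [0,0,-3],"delta_rot": [0.1,0,0],"fingers": 1},{"xyz": [0,0,-5],"delta_rot": [0.1,0,0],"fingers": 1},{"xyz": [0,0,-8],"delta_rot": [0.1,0,0],"fingers": 1},{"xyz": [0,0,-12],"delta_rot": [0.1,0,0],"fingers": 1}])

```text
clock: 32.38
tcp_pos: [0.557, 0.4023, 0.1685]
orientation: [-2.22, -2.221, 0.005]
contact_force: [0.9, 0.5, -1.3]
grip_width: 0.0157
```

Emit:
jog_arm(rows=[{"xyz": [0,0,-3],"delta_rot": [0,0,0],"fingers": 1},{"xyz": [0,0,-6],"delta_rot": [0,0,0],"fingers": 1},{"xyz": [0,0,-9],"delta_rot": [0,0,0],"fingers": 1},{"xyz": [-2,0,-9],"delta_rot": [0,0,0],"fingers": 1},{"xyz": [-5,0,-9],"delta_rot": [0,0,0],"fingers": 1}])

```text
clock: 32.8
tcp_pos: [0.5572, 0.3563, 0.2617]
orientation: [-2.213, -2.227, -0.005]
contact_force: [0.6, -0.7, -1.1]
grip_width: 0.0161
```

```bash
python3 - <<'E'
from h import *
print(np.round(r.get_obs()['joints'],2))
go((.622,-.0395,.22),-.012)
c=cam('wrist');im=imaging.grab_frame('wrist');cv2.imwrite('pics/w29.png',im)
E
```

```text
[-0.89  0.44  0.32  1.58 -0.15  1.15 -0.53]
xyz cm [-39.64   6.23   4.03] drot deg [ 0.05 -0.21  1.05] | t 32.8 tcp [0.5572 0.3563 0.2617] F [ 0.6 -0.7 -1.1] w 0.0161 rows lin 9.7 rot 0.1
```

View pics/w29.png

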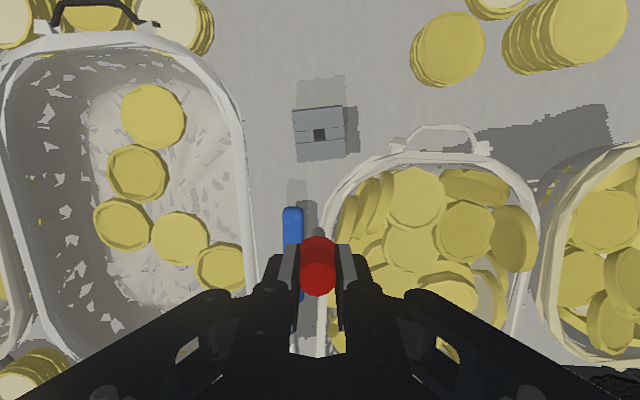

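Pin is out of the rest and in the fingers (318,265). On to the lug.

Emit:
jog_arm(rows=[{"xyz": [-4,0.6,0],"delta_rot": [0,0,1],"fingers": 1},{"xyz": [-8,1.2,0],"delta_rot": [0,0,1],"fingers": 1},{"xyz": [-12,1.8,0],"delta_rot": [0,0,1],"fingers": 1},{"xyz": [-16,2.4,0],"delta_rot": [0,0,1],"fingers": 1},{"xyz": [-20,3.1,0],"delta_rot": [0,0,1],"fingers": 1}])

```text
clock: 33.27
tcp_pos: [0.5886, 0.1444, 0.2624]
orientation: [2.244, 2.196, -0.003]
contact_force: [0.5, -0.3, 0.2]
grip_width: 0.0163
```

Emit:
jog_arm(rows=[{"xyz": [-4,0.6,0],"delta_rot": [0,0,0],"fingers": 1},{"xyz": [-8,1.2,1],"delta_rot": [0,0,0],"fingers": 1},{"xyz": [-12,1.8,2],"delta_rot": [0,0,0],"fingers": 1},{"xyz": [-15,2.4,3],"delta_rot": [0,0,0],"fingers": 1},{"xyz": [-17.5,3,4],"delta_rot": [0,0,0],"fingers": 1}])

```text
clock: 33.68
tcp_pos: [0.6146, -0.0353, 0.2235]
orientation: [2.247, 2.191, -0.003]
contact_force: [-0.2, 1.1, -0.2]
grip_width: 0.0161
```

```bash
python3 - <<'E'
from h import *
print(np.round(r.get_obs()['joints'],2))
go((.622,-.0395,.15),-.012)
c=cam('wrist');im=imaging.grab_frame('wrist');cv2.imwrite('pics/w30.png',im)
for d in imaging.tip_of('wrist','lock_hole')[:2]: print(d['conf'],d['position'],unproj('wrist',d['position'],.048,c))
E
```

```text
[-0.38  0.41  0.44  1.74 -0.19  1.04  0.1 ]
xyz cm [-0.38  0.74  7.35] drot deg [ 0.06  0.2  -0.75] | t 33.68 tcp [ 0.6146 -0.0353  0.2235] F [-0.2  1.1 -0.2] w 0.0161 rows lin 1.8 rot 0.1
0.73 [323.2, 185.4] [ 0.61942758 -0.03853014  0.048     ]
```

View pics/w30.png

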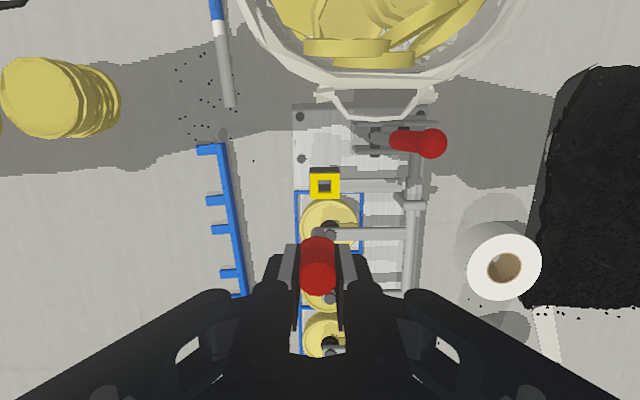

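Emit:
jog_arm(rows=[{"xyz": [-0.1,0.2,1.5],"delta_rot": [0,0.2,-0.7],"fingers": 1},{"xyz": [-0.2,0.4,3],"delta_rot": [0,0.2,-0.7],"fingers": 1},{"xyz": [-0.4,0.7,5],"delta_rot": [0,0.2,-0.7],"fingers": 1},{"xyz": [-0.4,0.7,7],"delta_rot": [0,0.2,-0.7],"fingers": 1},{"xyz": [-0.4,0.7,7.5],"delta_rot": [0,0.2,-0.7],"fingers": 1}])

```text
clock: 34.2
tcp_pos: [0.6188, -0.0417, 0.1448]
orientation: [-2.239, -2.2, 0.009]
contact_force: [-0.9, 0.2, -0.6]
grip_width: 0.0161
```

Emit:
jog_arm(rows=[{"xyz": [0,0,0],"delta_rot": [0,0,0],"fingers": 1},{"xyz": [0,0,0],"delta_rot": [0,0,0],"fingers": 1},{"xyz": [0,0,0],"delta_rot": [0,0,0],"fingers": 1},{"xyz": [0,0,0],"delta_rot": [0,0,0],"fingers": 1},{"xyz": [0,0,0],"delta_rot": [0,0,0],"fingers": 1}])

```text
clock: 34.62
tcp_pos: [0.6195, -0.0416, 0.1459]
orientation: [-2.24, -2.201, 0.007]
contact_force: [0.2, -0.2, -0.5]
grip_width: 0.0162
```

```bash
python3 - <<'E'
from h import *
go((.622,-.0395,.105),-.012)
c=cam('wrist');im=imaging.grab_frame('wrist');cv2.imwrite('pics/w31.png',cv2.resize(im[100:320,220:420],None,fx=2.7,fy=2.7))
for d in imaging.tip_of('wrist','lock_hole')[:2]: print(d['conf'],d['position'],unproj('wrist',d['position'],.048,c))
hsv=cv2.cvtColor(im,cv2.COLOR_BGR2HSV)
m=cv2.inRange(hsv,(24,200,120),(34,255,255)); n,l,s,ce=cv2.connectedComponentsWithStats(m)
for i in range(1,n):
  if s[i,4]>100: print(ce[i],s[i],unproj('wrist',ce[i],.048,c))
print(proj('wrist',r.get_obs()['tcp_pos'],c))
E
```

```text
xyz cm [0.22 0.26 4.09] drot deg [-0.22  0.12 -0.3 ] | t 34.62 tcp [ 0.6195 -0.0416  0.1459] F [ 0.2 -0.2 -0.5] w 0.0162 rows lin 1.0 rot 0.1
0.58 [320.3, 200.9] [ 0.62022582 -0.03875492  0.048     ]
[320.87339268 201.08110781] [ 302  184   39   34 1011] [ 0.62066696 -0.03890783  0.048     ]
[319.56822269 261.09320117]
```

View pics/w31.png

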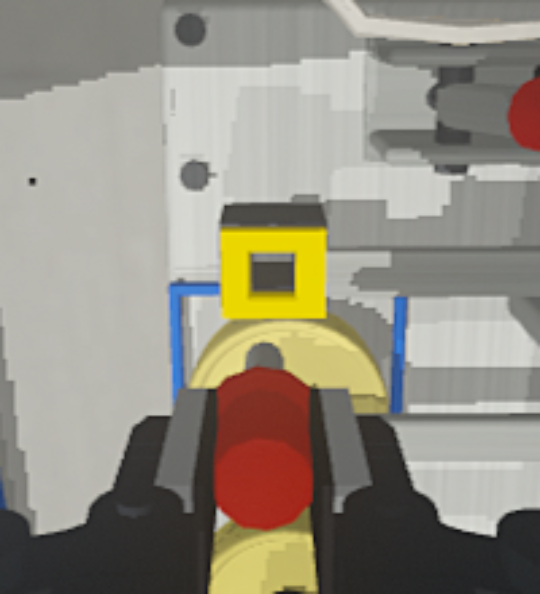

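```bash
python3 - <<'E'
from h import *
c=cam('wrist');o=r.get_obs();p=np.array(o['tcp_pos']);A=rot(o['orientation'])
print(p)
for dx in (0,):
  print('expected tip px',proj('wrist',p+A@[0,0,.044],c), 'edge',proj('wrist',p+A@[.0045,0,.044],c),proj('wrist',p+A@[-.0045,0,.044],c))
  print('head top',proj('wrist',p+A@[0,0,-.0147],c), 'edges',proj('wrist',p+A@[.009,0,-.0147],c),proj('wrist',p+A@[-.009,0,-.0147],c))
im=imaging.grab_frame('wrist');cv2.imwrite('pics/w32.png',cv2.resize(im[210:310,280:360],None,fx=6,fy=6,interpolation=cv2.INTER_NEAREST))
E
```

```text
[ 0.61924395 -0.04161739  0.14556244]
expected tip px [319.48507901 229.25562477] edge [319.49663919 222.34845212] [319.47366249 236.07696836]
head top [320.46680595 276.33679165] edges [320.51685773 257.68077688] [320.41847043 294.35309581]
```

View pics/w32.png

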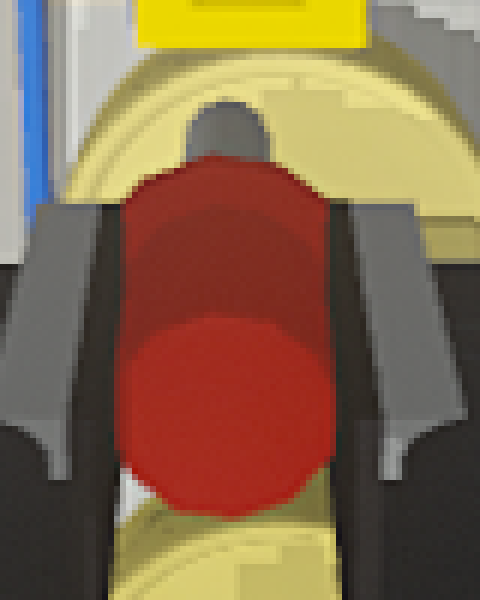

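```bash
python3 -c "
from h import *
go((.6217,-.0360,.104),-.012)"
```

```text
xyz cm [0.58 0.27 4.13] drot deg [-0.28  0.12 -0.31] | t 34.77 tcp [ 0.6191 -0.0416  0.1453] F [-0.3 -0.  -1.3] w 0.016 rows lin 1.0 rot 0.1
```

Emit:
jog_arm(rows=[{"xyz": [0.3,0.2,1],"delta_rot": [-0.3,0.1,-0.3],"fingers": 1},{"xyz": [0.6,0.25,2],"delta_rot": [-0.3,0.1,-0.3],"fingers": 1},{"xyz": [0.6,0.25,3],"delta_rot": [-0.3,0.1,-0.3],"fingers": 1},{"xyz": [0.6,0.25,3.8],"delta_rot": [-0.3,0.1,-0.3],"fingers": 1},{"xyz": [0.6,0.25,3.8],"delta_rot": [-0.3,0.1,-0.3],"fingers": 1}])

```text
clock: 35.18
tcp_pos: [0.6198, -0.0356, 0.1045]
orientation: [-2.233, -2.206, 0.005]
contact_force: [-0.3, -0.7, -0.4]
grip_width: 0.0162
```

Emit:
jog_arm(rows=[{"xyz": [0,0,0],"delta_rot": [0,0,0],"fingers": 1},{"xyz": [0,0,0],"delta_rot": [0,0,0],"fingers": 1},{"xyz": [0,0,0],"delta_rot": [0,0,0],"fingers": 1},{"xyz": [0,0,0],"delta_rot": [0,0,0],"fingers": 1},{"xyz": [0,0,0],"delta_rot": [0,0,0],"fingers": 1}])

```text
clock: 35.6
tcp_pos: [0.6201, -0.0356, 0.105]
orientation: [-2.233, -2.207, 0.004]
contact_force: [0.5, 0.5, -1.4]
grip_width: 0.0157
```

```bash
cat > look.py <<'E'
from h import *
import sys
c=cam('wrist');o=r.get_obs();p=np.array(o['tcp_pos']);A=rot(o['orientation'])
go((.6217,-.0360,.104),-.012)
print('expected tip px',proj('wrist',p+A@[0,0,.044],c), 'edge',proj('wrist',p+A@[.0045,0,.044],c))
im=imaging.grab_frame('wrist');cv2.imwrite(sys.argv[1],cv2.resize(im[180:310,270:370],None,fx=4.6,fy=4.6,interpolation=cv2.INTER_NEAREST))
hsv=cv2.cvtColor(im,cv2.COLOR_BGR2HSV)
m=cv2.inRange(hsv,(24,200,120),(34,255,255)); n,l,s,ce=cv2.connectedComponentsWithStats(m)
for i in range(1,n):
  if s[i,4]>100: print(ce[i],s[i],unproj('wrist',ce[i],.048,c))
E
python3 look.py pics/w33.png
```

```text
xyz cm [-0.04  0.16  0.1 ] drot deg [-0.18  0.04 -0.  ] | t 35.6 tcp [ 0.6201 -0.0356  0.105 ] F [ 0.5  0.5 -1.4] w 0.0157 rows lin 0.0 rot 0.0
expected tip px [319.48335671 229.27454232] edge [319.49535829 222.36773657]
[320.89309366 222.26679281] [ 298  207   46   37 1057] [ 0.62094038 -0.03567478  0.048     ]
```

View pics/w33.png

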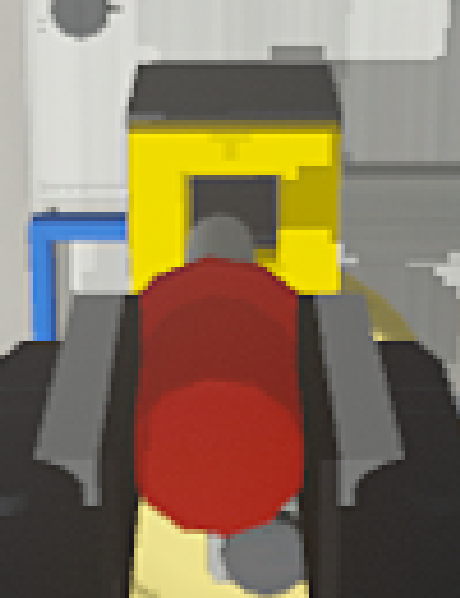

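```bash
python3 - <<'E'
from h import *
c=cam('wrist')
h=unproj('wrist',(320.65,227.2),.048,c); t=unproj('wrist',(317.8,233),.061,c)
print(h,t,(h-t)*1000)
# hole corners predicted
for dx,dy in [(-6.5,6.5),(6.5,6.5),(6.5,-6.5),(-6.5,-6.5)]:
  q=proj('wrist',h+[dx/1000,dy/1000,0],c); print((q-[270,180])*4.6)
q=proj('wrist',t+[0,.0045,0],c);print((q-[270,180])*4.6)
E
```

```text
[ 0.62069746 -0.03905716  0.048     ] [ 0.61884934 -0.03802958  0.061     ] [  1.84812267  -1.02757705 -13.        ]
[186.66240329 174.44977675]
[278.47815888 173.46048391]
[278.55703212 259.08970212]
[188.28445269 260.02836583]
[219.48238231 212.24707584]
```

Emit:
jog_arm(rows=[{"xyz": [-0.1,0.2,0],"delta_rot": [-0.2,0,0],"fingers": 1},{"xyz": [-0.1,0.2,0],"delta_rot": [-0.2,0,0],"fingers": 1},{"xyz": [-0.1,0.2,0.3],"delta_rot": [-0.2,0,0],"fingers": 1},{"xyz": [-0.1,0.2,0.6],"delta_rot": [-0.2,0,0],"fingers": 1},{"xyz": [-0.1,0.2,0.8],"delta_rot": [-0.2,0,0],"fingers": 1}])

```text
clock: 36.07
tcp_pos: [0.6217, -0.0366, 0.0964]
orientation: [2.235, 2.208, -0.001]
contact_force: [0.3, 0.4, -0.6]
grip_width: 0.0158
```

Emit:
jog_arm(rows=[{"xyz": [0,0,0],"delta_rot": [0,0,0],"fingers": 1},{"xyz": [0,0,0],"delta_rot": [0,0,0],"fingers": 1},{"xyz": [0,0,0],"delta_rot": [0,0,0],"fingers": 1},{"xyz": [0,0,0],"delta_rot": [0,0,0],"fingers": 1},{"xyz": [0,0,0],"delta_rot": [0,0,0],"fingers": 1}])

```text
clock: 36.48
tcp_pos: [0.6218, -0.0366, 0.0965]
orientation: [2.234, 2.208, -0.001]
contact_force: [-0.1, 0.1, -0.5]
grip_width: 0.0158
```

```bash
python3 look.py pics/w34.png
```

```text
xyz cm [ 0.05 -0.01 -0.75] drot deg [-0.01  0.03  0.01] | t 36.48 tcp [ 0.6218 -0.0366  0.0965] F [-0.1  0.1 -0.5] w 0.0158 rows lin 0.2 rot 0.0
expected tip px [319.42925352 229.25550161] edge [319.44046401 222.34952086]
[317.64050388 223.56976744] [ 294  209   48   35 1032] [ 0.62075093 -0.03446818  0.048     ]
```

View pics/w34.png

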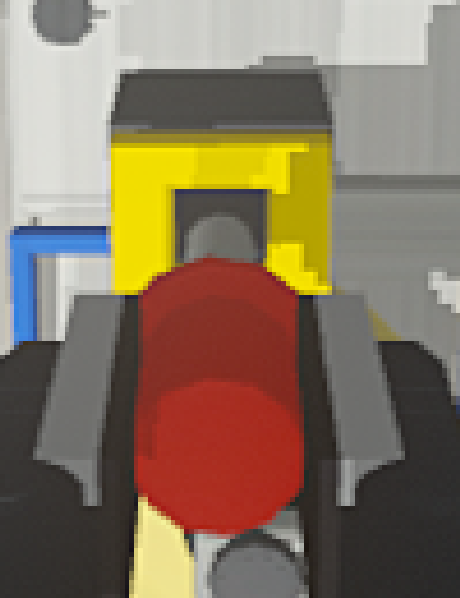

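Emit:
jog_arm(rows=[{"xyz": [0,0,0.4],"delta_rot": [0,0,0],"fingers": 1},{"xyz": [0,0,0.8],"delta_rot": [0,0,0],"fingers": 1},{"xyz": [0,0,1.2],"delta_rot": [0,0,0],"fingers": 1},{"xyz": [0,0,1.6],"delta_rot": [0,0,0],"fingers": 1},{"xyz": [0,0,2],"delta_rot": [0,0,0],"fingers": 1}])

```text
clock: 36.95
tcp_pos: [0.6216, -0.0366, 0.0759]
orientation: [-2.235, -2.208, 0.001]
contact_force: [-0.7, -0.7, 0.5]
grip_width: 0.0159
```

```bash
python3 look.py pics/w35.png
```

```text
xyz cm [ 0.05  0.   -2.81] drot deg [-0.04  0.04  0.  ] | t 36.95 tcp [ 0.6216 -0.0366  0.0759] F [-0.7 -0.7  0.5] w 0.0159 rows lin 0.7 rot 0.0
expected tip px [319.42940768 229.29291869] edge [319.44113389 222.38733201]
[318.16042155 229.96955504] [292 220  53  24 854] [ 0.62083459 -0.03089296  0.048     ]
```

View pics/w35.png

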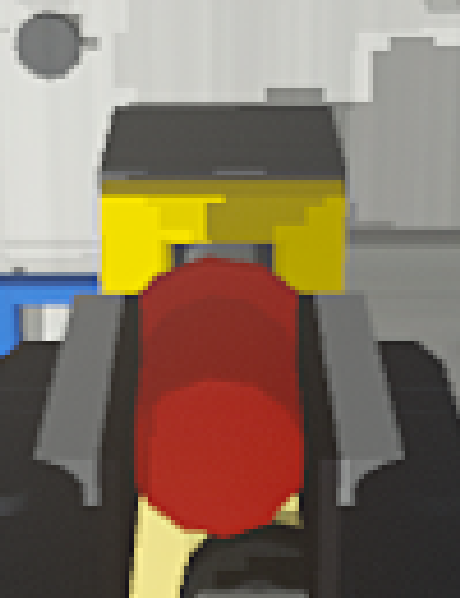

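Emit:
jog_arm(rows=[{"xyz": [0,0,0.4],"delta_rot": [0,0,0],"fingers": 1},{"xyz": [0,0,0.8],"delta_rot": [0,0,0],"fingers": 1},{"xyz": [0,0,1.2],"delta_rot": [0,0,0],"fingers": 1},{"xyz": [0,0,1.5],"delta_rot": [0,0,0],"fingers": 1},{"xyz": [0,0,1.7],"delta_rot": [0,0,0],"fingers": 1}])

```text
clock: 37.42
tcp_pos: [0.6209, -0.0365, 0.0576]
orientation: [-2.234, -2.208, 0.003]
contact_force: [-0.5, -0.3, -0.1]
grip_width: 0.0161
```

Emit:
jog_arm(rows=[{"xyz": [0,0,0.05],"delta_rot": [0,0,0],"fingers": 1},{"xyz": [0,0,0.1],"delta_rot": [0,0,0],"fingers": 1},{"xyz": [0,0,0.15],"delta_rot": [0,0,0],"fingers": 1},{"xyz": [0,0,0.15],"delta_rot": [0,0,0],"fingers": 1},{"xyz": [0,0,0.15],"delta_rot": [0,0,0],"fingers": 1}])

```text
clock: 37.83
tcp_pos: [0.6209, -0.0365, 0.0566]
orientation: [-2.234, -2.207, 0.003]
contact_force: [-2.4, 0.5, 5.0]
grip_width: 0.016
```

```bash
python3 look.py pics/w36.png
```

```text
xyz cm [ 0.05  0.07 -4.74] drot deg [-0.13  0.03  0.  ] | t 37.83 tcp [ 0.6209 -0.0365  0.0566] F [-2.4  0.5  5. ] w 0.016 rows lin 1.1 rot 0.0
expected tip px [319.44631263 229.27057839] edge [319.45801719 222.36429991]
[335.00344828 235.58965517] [307 231  42  12 290] [ 0.62853241 -0.02664465  0.048     ]
[298.64957265 237.47008547] [291 234  24   9 117] [ 0.6102589  -0.02744658  0.048     ]
```

View pics/w36.png

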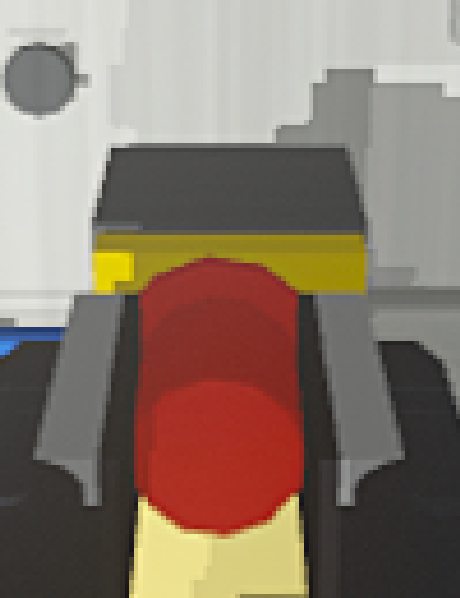

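Emit:
jog_arm(rows=[{"xyz": [0,0,0],"delta_rot": [0,0,0],"fingers": 0.7},{"xyz": [0,0,0],"delta_rot": [0,0,0],"fingers": 0.6},{"xyz": [0,0,0],"delta_rot": [0,0,0],"fingers": 0.6},{"xyz": [0,0,-1.5],"delta_rot": [0,0,0],"fingers": 0.6},{"xyz": [0,0,-4],"delta_rot": [0,0,0],"fingers": 0.6}])

```text
clock: 38.3
tcp_pos: [0.6189, -0.0363, 0.0943]
orientation: [-2.231, -2.205, 0.009]
contact_force: [0.6, 0.0, -0.6]
grip_width: 0.0343
```

Emit:
jog_arm(rows=[{"xyz": [0,0,-4],"delta_rot": [0,0,0],"fingers": 0.6},{"xyz": [0,-1,-8],"delta_rot": [0,0,0],"fingers": 0.6},{"xyz": [-3,-2,-10],"delta_rot": [0,0,0],"fingers": 0.6},{"xyz": [-6,-3,-12],"delta_rot": [0,0,0],"fingers": 0.6},{"xyz": [-8,-3,-14],"delta_rot": [0,0,0],"fingers": 0.6}])

```text
clock: 38.72
tcp_pos: [0.5871, -0.1189, 0.2361]
orientation: [-2.234, -2.203, 0.011]
contact_force: [1.2, -0.7, 0.5]
grip_width: 0.0342
```

Emit:
jog_arm(rows=[{"xyz": [0,0,0],"delta_rot": [0,0,0],"fingers": 0.6},{"xyz": [0,0,0],"delta_rot": [0,0,0],"fingers": 0.6},{"xyz": [0,0,0],"delta_rot": [0,0,0],"fingers": 0.6},{"xyz": [0,0,0],"delta_rot": [0,0,0],"fingers": 0.6},{"xyz": [0,0,0],"delta_rot": [0,0,0],"fingers": 0.6}])

```text
clock: 39.13
tcp_pos: [0.5869, -0.1169, 0.2346]
orientation: [-2.229, -2.205, 0.012]
contact_force: [0.4, 0.2, -0.3]
grip_width: 0.0346
```

```bash
python3 - <<'E'
from h import *
go((.5,-.1,.3))
c=cam('wrist');im=imaging.grab_frame('wrist');cv2.imwrite('pics/w37.png',im)
for q,z in (('pin_head',.062),('handle_ball',.108)):
  for d in imaging.tip_of('wrist',q)[:2]: print(q,d['conf'],d['position'],unproj('wrist',d['position'],z,c))
im=imaging.grab_frame('scene');cv2.imwrite('pics/s37.png',cv2.resize(im[150:300,300:500],None,fx=4,fy=4))
im=imaging.grab_frame('top');cv2.imwrite('pics/t37.png',im)
E
```

```text
xyz cm [ 1.59 -8.77 -6.45] drot deg [-0.57  0.07 -0.64] | t 39.13 tcp [ 0.5869 -0.1169  0.2346] F [ 0.4  0.2 -0.3] w 0.0346 rows lin 2.6 rot 0.1
pin_head 0.72 [355.0, 100.2] [ 0.61987223 -0.03823839  0.062     ]
handle_ball 0.95 [477.9, 29.4] [0.70584501 0.00992159 0.108     ]
```

View pics/w37.png

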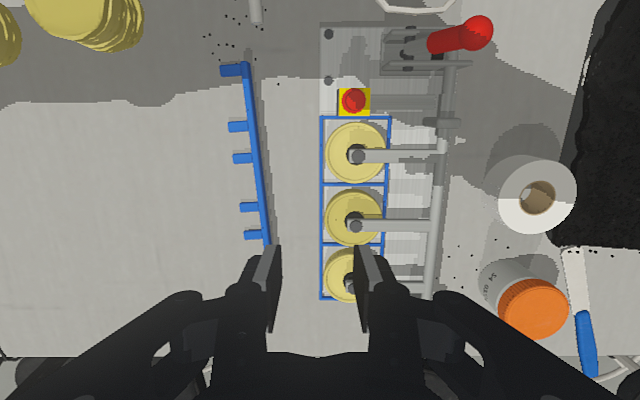

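View pics/s37.png

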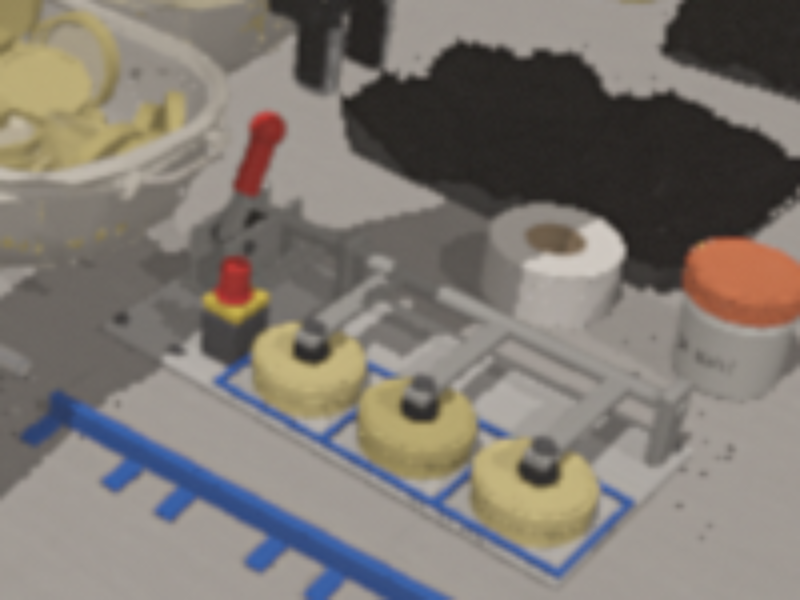

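View pics/t37.png

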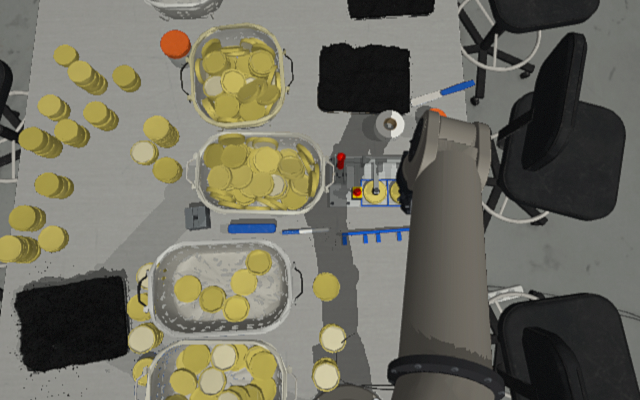

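```bash
python3 -c "
from h import *
print(r.hand_in())"
```

```text
the job is handed in; nothing more can be done
None
```

The job is done and handed in at about 39 s of the 210 s allowed. All three tins were present. I tipped each onto its base and laid it in its own nest, pushed the red handle past its dead point to its stop, and put the lock pin down through the yellow lug into the block.

**Last checks:**
- **Tins:** the last wrist and scene pictures show all three lid up inside the nest ribs, each under a pad. Before the bar came down, nests 0 and 1 measured about 1 to 2 mm off centre. Nest 2 was partly hidden by a finger, so its fit was poorer.
- **Handle:** the ball sits at x = 0.706 m, against about 0.704 m expected at the stop, and it stayed there after I let go.
- **Lock pin:** it went in with no side force. The collar touched down with 5 N at a tool height of 56.6 mm, against 57.3 mm expected when fully seated.
- **Robot and other things:** the arm stood clear when I handed in. The marker and the pin rest look unmoved in the last top picture. I saw no sign of the rest being knocked aside.

No check failed. The one disagreement was the early scene-camera position of the pin head, about 3 cm off the top camera's. I used the wrist camera instead, and its position proved right at the grasp.

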